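Refit and fill the cologne case on the wardrobe island

TASK

Lift the lid off the white case and lay it flat on the counter; then slide the two dark dividers from their stand fully down into the case's two slots, one in each. When both are home, stand every cologne bottle upright on the floor of the case, one to a pocket, and put the lid back so that it sits down level on the rim. Leave the dish, the brush and the tin where they are.

Things in the scene. Friction and masses are not known exactly. Their poses are not given: they have to be found in the camera images.
- case: white open-topped case, fixed to the counter, outside 192 x 192 mm, 104 mm high, walls and floor 8 mm, inside 176 x 176 mm. Origin: centre of its underside; z up. A fixed wood wall, 8 mm thick, 80 mm high, runs along its x axis at y = 0. Across each 84 mm wide half, at x = 0, a slot takes a divider. Dividers make four pockets; any bottle may go in any pocket, two do not fit in one
- slot_left (a point): foot of the slot in the case's +y half: on the inner floor, 8 mm above the counter, 46 mm from the case's axis; a divider that is home has its origin here, its width along the case's y, its thickness along the case's x. The slot is two pairs of brass ribs, 4 mm proud of the walls, 10.5 mm apart, 72 mm high, flared at the top; 2 mm to spare at each end of the divider
- slot_right (a point): the same for the slot in the -y half
- pocket0 (a point): inner floor of the case, middle of one of the four pockets, each 84 x 84 mm (the case's own corner +x +y), 46 mm from the middle in both, 8 mm above the counter
- pocket1 (a point): inner floor of the case, middle of one of the four pockets, each 84 x 84 mm (the case's own corner +x -y)
- pocket2 (a point): inner floor of the case, middle of one of the four pockets, each 84 x 84 mm (the case's own corner -x +y)
- pocket3 (a point): inner floor of the case, middle of one of the four pockets, each 84 x 84 mm (the case's own corner -x -y)
- lid_seat (a point): where the lid's origin is when it is seated: on the case's axis, 96 mm above the counter. Axes as the case's
- lid: loose square lid, 320 to 520 g, at first on the case: white plate 196 x 196 x 8 mm, under it a lip 169 x 169 x 8 mm that fits inside the rim, 3.5 mm to spare each side. Origin: centre of the lip's underside; z up. On the plate (top at z 16 mm) a brass bar handle, 70 mm along x, 16 mm thick along y, 34 mm high. On the counter it rests on its lip, origin at height 0. Any quarter turn seats
- stand: low wood stand fixed to the counter, 100 x 100 x 30 mm, origin at the centre of its underside; two upright slots along its x axis, at y = +32 and -32 mm, 11 mm wide, their floor 6 mm above the counter, hold the dividers upright
- divider0: dark wood divider slab, 80 mm wide (its x axis), 8 mm thick (its y axis), 80 mm high (its z axis, up), about 50 g; origin at the centre of its lower edge face. Starts upright in the stand, standing 56 mm out of it; either divider fits either slot, either way round
- divider1: the other divider, alike
- bottle0: amber cologne bottle, 140 to 280 g: square body 54 x 54 x 50 mm with a black round cap 28 mm in diameter and 34 mm high on top (84 mm over all). Origin: centre of its underside; z up. May be absent
- bottle1: amber cologne bottle, 140 to 280 g: square body 54 x 54 x 50 mm with a black round cap 28 mm in diameter and 34 mm high on top (84 mm over all). Origin: centre of its underside; z up. May be absent
- bottle2: amber cologne bottle, 140 to 280 g: square body 54 x 54 x 50 mm with a black round cap 28 mm in diameter and 34 mm high on top (84 mm over all). Origin: centre of its underside; z up. May be absent
- bottle3: amber cologne bottle, 140 to 280 g: square body 54 x 54 x 50 mm with a black round cap 28 mm in diameter and 34 mm high on top (84 mm over all). Origin: centre of its underside; z up. May be absent
- dish: blue ceramic dish, 100 mm across, 20 mm high, a bystander; origin at the centre of its underside
- brush: clothes brush with a wooden back and black bristles, 136 x 50 x 36 mm, a bystander; origin at the centre of its underside, length along its x axis
- tin: red round shoe-polish tin, 72 mm across, 26 mm high, a bystander; origin at the centre of its underside
Things that resemble listed ones, but are neither listed nor needed, are in the scene too. Leave any turquoise look-alike of the bottle0 alone. What is shaped like the bottle2 but green is not meant.

How it is judged:
By the outcome, as a careful person would: the job done as asked, in the order asked, and still so for the second after the job is handed in, with the robot touching nothing.
Of bottle0, bottle1, bottle2, bottle3 only 2 to 4 are there at a start; the rules pass over those that are not, and their reading is None.
At some moment in a run one of bottle0, bottle1, bottle2, bottle3 may be knocked a few centimetres aside while the robot is not near it.
It also fails if it takes over 210 s, if anything falls off the work surface, if the arm or the gripper's body presses on something with over 40 N, if the wrist force passes 120 N, or if a joint passes its speed limit or range.

ROBOT

A 7-joint arm with a two-finger parallel gripper is mounted at the origin on the work surface. World frame = base frame: x ahead of the robot, y to its left, z up, the work surface at z = 0. Lengths are in m, angles in degrees, forces in N, time in s.
With the tool pointing down it reaches from about 0.425 to 0.875 m from the base axis. Payload 4.7 kg.
Tool frame: the origin (TCP) lies at the centre of the arm's flange, where the gripper is bolted on; the fingertips stand 182 mm ahead of it and the grasp point (between the pads) lies 164 mm ahead of it (env.grip_depth is the distance from the TCP to the grasp point, in m); z points along the fingers, y is the line along which they close (so a half turn about z gives the same grasp; the last joint's range is limited). The gripper opens to 87 mm and grips with 3 to 60 N. Pads are 19 mm wide; open, the fingers measure 117 mm over their backs; the gripper's body (75 mm by 190 mm) begins 51 mm behind the grasp point.
Start: joints at [68.073, 18.392, -4.016, 83.108, 1.295, 78.541, -3.26], TCP at [0.251, -0.6, 0.405] pointing down, gripper open.
Joint ranges: [-163.93, 163.93], [-17.29, 119.83], [-79.2, 71.16], [3.27, 140.29], [-89.18, 269.18], [5.43, 117.66], [-154.24, 154.24]. Speed limits (degrees/s): [147.25, 147.25, 180, 180, 180, 180, 180].

INTERFACE

Orientations are given as [roll, pitch, yaw] about the fixed x, y, z axes, in that order (R = Rz(yaw) Ry(pitch) Rx(roll)).
In Python, from cell import env gives the robot as it stands. The module is installed in compiled form; this text tells all that it offers.
- The arm moves only by the tool send_rows, never from a script. Its arguments are lists of equal length, an entry for each row: "xyz": the shift along the tool's x, y, z in m, a list of three; "rotation": the turn, a rotation vector about the tool's x, y, z in rad, a list of three; "jaw": the opening, from 0 (shut) to 1 (fully open). A call has 1 to 20 rows; each row shifts and turns the commanded pose from where the row before left it, along the tool's axes as they then stand; what a row does not reach is not made up. A row lasts 1/10 s, in which the tool goes at most 50 mm and 8.59 degrees, less where a joint would pass 70% of its speed; a pose out of reach is approached as far as the arm can. A call is refused whole if a number of a shift passes 0.05 or a number of a turn 0.15, either way. A call with a gripper value outside its range is refused whole. The fingers move at their own pace and stop on an object; "newtons" is the grip in N (left out, the last holds). Time passes only in rows, so rows that do not move let the fingers close. It gives the time, the measured TCP pose, the force, the opening and the grip force at its end, in the units of the state.
- env.get_obs(): the state, without advancing time (a new reading comes with each control period).
- env.read_camera(name): name is "scene" or "top"; returns a dict with "image" (480x640x3 uint8, blue, green, red), "fx", "fy", "cx", "cy" (pixels), "distortion" ([k1, k2, p1, p2, k3] as OpenCV has them; the pictures are not rectified), "R" (3x3) and "t" (3): a world point X has camera coordinates R X + t. Camera axes: x right, y down, z forward; pixel columns grow to the right and rows downward; lengths in m; the calibration is good to about 2 mm. A picture is of the moment at which its call begins. There is no depth.
- env.sign_off(): hands the job in; it is judged then, once.
The state is a dict: "time_s": time; "qpos": joint angles; "joint_velocities": joint speeds; "effort": joint torques, N m; "tool_pos": TCP position; "tool_rot": TCP orientation; "force": force on the tool from outside, world axes, zero at the start; "wrist_torque": the same for the moment, N m; "grip_width": finger opening in m; "grasp_force": force on a finger pad.
Only numpy, scipy, OpenCV 4.12 (cv2) and the standard library are available. Lean on these libraries where they do the work, as an engineer would, in place of code of your own. Each camera call takes 0.05 s, during which the arm holds its last target. There are 200 camera calls.

## Working session

There is one attempt and no reset: what is moved stays moved. The work goes in short steps, Python scripts to look and compute and a tool call to move; the robot and the scene stay as the last step left them, time stands still between calls to the robot, and variables do not carry over. Pictures are saved under pics/ and viewed, at most 14 in all, crops included, and the job is handed in when it is done.

Besides the shell and the picture viewer there is one more tool, called as a command line: name --argument value ..., lists and objects as JSON in quotes. send_rows: Moves the arm, as the interface text tells. Its arguments: {"type":"object","properties":{"xyz":{"type":"array"},"rotation":{"type":"array"},"jaw":{"type":"array"},"newtons":{"type":"number"}},"required":["xyz","rotation","jaw"]}

```bash
mkdir -p pics
cat > h.py <<'E'
import numpy as np, cv2, json
from cell import env
from scipy.spatial.transform import Rotation as Rn
def snap(name,fn=None):
    c=env.read_camera(name)
    if fn: cv2.imwrite('pics/'+fn,c['image'])
    np.savez('last_%s.npz'%name,**{k:np.array(v) for k,v in c.items()})
    return c
def load(name): return dict(np.load('last_%s.npz'%name))
def K(c): return np.array([[c['fx'],0,c['cx']],[0,c['fy'],c['cy']],[0,0,1.]])
def proj(c,X):
    rv,_=cv2.Rodrigues(np.array(c['R'],float))
    return cv2.projectPoints(np.array(X,float).reshape(-1,1,3),rv,np.array(c['t'],float),K(c),np.array(c['distortion'],float))[0].reshape(-1,2)
def ray(c,uv):
    n=cv2.undistortPoints(np.array(uv,float).reshape(-1,1,2),K(c),np.array(c['distortion'],float)).reshape(-1,2)
    R=np.array(c['R']);o=-R.T@np.array(c['t'])
    d=np.c_[n,np.ones(len(n))]@R
    return o,d/np.linalg.norm(d,axis=1)[:,None]
def atz(c,uv,z):
    o,d=ray(c,uv); return o+d*((z-o[2])/d[:,2])[:,None]
def tri(c1,u1,c2,u2):
    o1,d1=ray(c1,u1);o2,d2=ray(c2,u2);out=[]
    for a,b in zip(d1,d2):
        A=np.c_[a,-b];s=np.linalg.lstsq(A,o2-o1,rcond=None)[0]
        p=o1+s[0]*a;q=o2+s[1]*b;out.append(np.r_[(p+q)/2,np.linalg.norm(p-q)])
    return np.array(out)
E
python3 - <<'E'
from h import *
for n in('scene','top'):
    c=snap(n,n+'0.png'); R=np.array(c['R']); print(n,-R.T@np.array(c['t']),R[2],c['fx'],c['distortion'])
o=env.get_obs();print({k:np.round(v,3) for k,v in o.items()},env.grip_depth)
E
```

```text
scene [1.21244057 0.08567878 0.67792161] [-0.7503646  -0.17764286 -0.63670714] 443.2379326650986 [-0.0732085  0.         0.         0.         0.       ]
top [ 0.42866786 -0.08097992  1.36605039] [ 0.09385648  0.00508031 -0.99557278] 606.7181424262387 [0.03747372 0.         0.         0.         0.        ]
{'time_s': np.float64(0.1), 'qpos': array([68.073, 18.437, -4.015, 83.168,  1.296, 78.539, -3.26 ]), 'joint_velocities': array([ 0.092, -0.19 , -0.042, -0.124, -0.045,  0.057, -0.002]), 'effort': array([ 0.0000e+00, -4.9258e+01, -4.0600e-01, -3.1340e+01, -6.4000e-02,
        3.9000e-02,  0.0000e+00]), 'tool_pos': array([ 0.251, -0.599,  0.404]), 'tool_rot': array([-1.79901e+02,  7.00000e-03,  2.27370e+01]), 'force': array([-1.067,  0.91 ,  0.786]), 'wrist_torque': array([-0.008,  0.032, -0.062]), 'grasp_force': np.float64(0.0), 'grip_width': np.float64(0.087)} 0.1635
```

View pics/scene0.png

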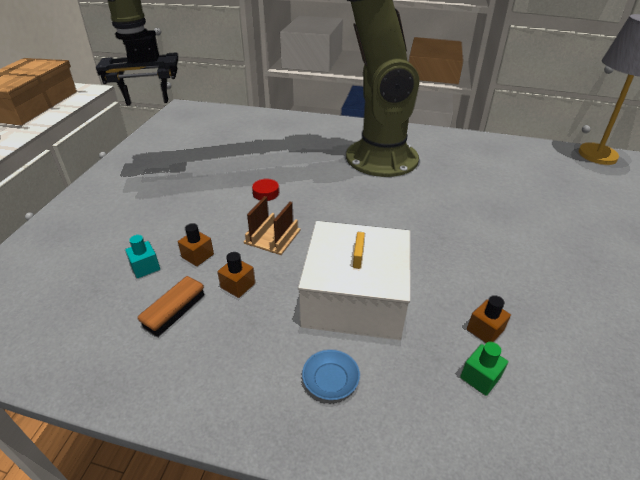

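View pics/top0.png

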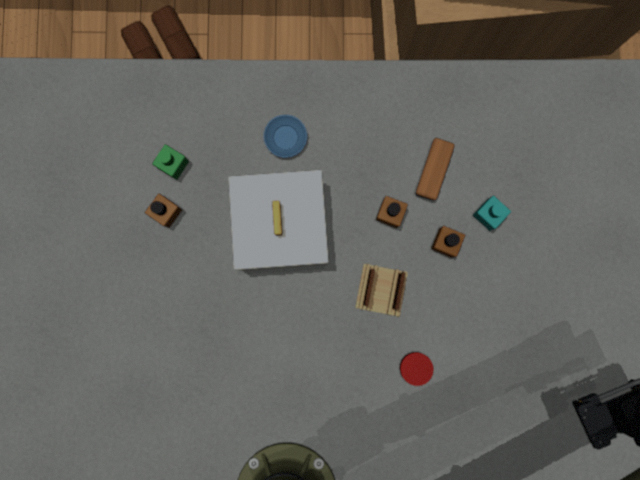

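The top view shows three amber bottles, at top px (448,242), (391,211) and (162,209), which are scene px (196,246), (236,275) and (489,318). The turquoise one at top (491,213) and the green one at top (170,161) are decoys. The lidded case is at about (279,219) and the stand with two dividers at about (382,289). I'll confirm these in one enlarged crop sheet.

Run:
```python
from h import *
t=load('top')['image'];s=load('scene')['image']
r=lambda im,x,y,w,h,W,H:cv2.resize(im[y:y+h,x:x+w],(W,H),interpolation=cv2.INTER_CUBIC)
a=np.hstack([r(t,350,180,160,140,457,400-0),r(t,140,140,60,70,343,400)])
b=np.hstack([r(s,120,190,190,110,345,200),r(s,295,220,125,110,227,200),r(s,455,290,60,53,228,200)])
cv2.imwrite('pics/crop1.png',np.vstack([a,b]))
```

```text
(no output)
```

View pics/crop1.png

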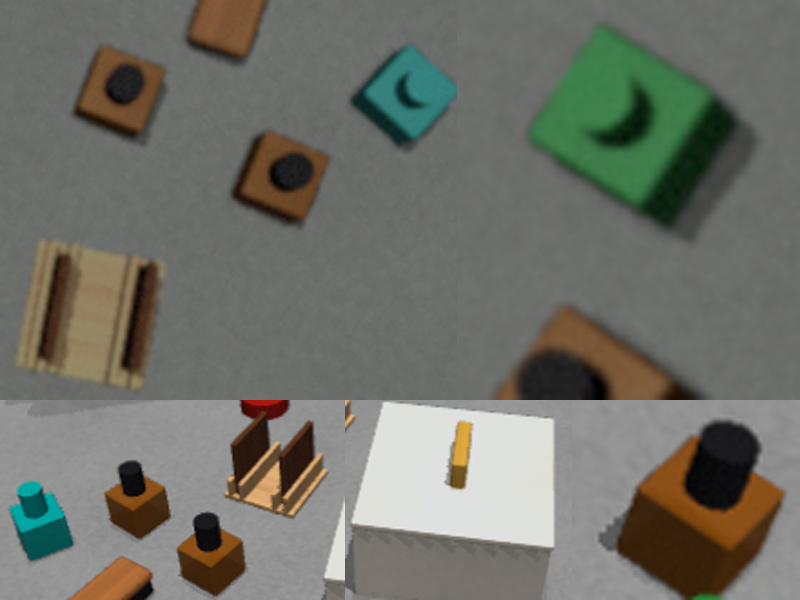

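The crop confirms three amber bottles with black caps. The green and turquoise ones have caps in their own colour. I'll fit poses, with height left free, to the silhouettes in both views.

```bash
cat > fit.py <<'E'
from h import *
from scipy.optimize import minimize
def box(lx,ly,z0,z1): return np.array([[a*lx/2,b*ly/2,z] for a in(-1,1) for b in(-1,1) for z in(z0,z1)])
A=np.linspace(0,2*np.pi,24,endpoint=False)
def cyl(d,z0,z1): return np.array([[d/2*np.cos(a),d/2*np.sin(a),z] for a in A for z in(z0,z1)])
BOT=[box(.054,.054,0,.05),cyl(.028,.05,.084)]
DIV=[box(.08,.008,.024,.080)]
S=4
def render(c,parts,p):
    x,y,z,yaw=p; R=Rn.from_euler('z',yaw).as_matrix(); m=np.zeros((480*S,640*S),np.uint8)
    for P in parts:
        u=proj(c,P@R.T+[x,y,z]); h=cv2.convexHull(((u+.5)*S*16-8).astype(np.int32))
        cv2.fillConvexPoly(m,h,255,shift=4)
    return m
def fit(obs,parts,p0,freez=True,step=(.006,.006,.004,.15)):
    # obs: list of (cam, mask(bool), ignore(bool))
    big=[(c,cv2.resize(m.astype(np.uint8)*255,None,fx=S,fy=S,interpolation=cv2.INTER_LINEAR)>127,cv2.resize(g.astype(np.uint8),None,fx=S,fy=S,interpolation=cv2.INTER_NEAREST)>0) for c,m,g in obs]
    ix=[0,1,2,3] if freez else [0,1,3]
    def full(v):
        p=np.array(p0,float); p[ix]=v; return p
    def cost(v):
        e=0
        for c,m,g in big:
            r=render(c,parts,full(v))>0; ok=~g
            e+=1-((r&m&ok).sum()/max(1,((r|m)&ok).sum()))
        return e
    best=None
    for dy in(0,.5,-.5):
        v=np.array(p0,float)[ix]; v[-1]+=dy
        sim=np.vstack([v]+[v+np.eye(len(v))[i]*np.array(step)[ix][i] for i in range(len(v))])
        r=minimize(cost,v,method='Nelder-Mead',options=dict(initial_simplex=sim,xatol=2e-4,fatol=1e-4,maxiter=200))
        if best is None or r.fun<best.fun: best=r
    return full(best.x),best.fun
def crop(m,u,r):
    o=np.zeros_like(m); x,y=map(int,u); o[max(0,y-r):y+r,max(0,x-r):x+r]=m[max(0,y-r):y+r,max(0,x-r):x+r]; return o
def blob(m,u):
    n,l,st,ce=cv2.connectedComponentsWithStats(m.astype(np.uint8),connectivity=4)
    k=[i for i in range(1,n) if st[i,4]>12]
    best=min(k,key=lambda i:np.min(np.hypot(*(np.argwhere(l==i)[:,::-1]-np.array(u)).T)))
    return l==best
def botmask(c):
    im=c['image'];h,s,v=cv2.split(cv2.cvtColor(im,cv2.COLOR_BGR2HSV))
    am=(h>=3)&(h<=20)&(s>110); blk=(v<48)&(s<140)
    return am|blk, (h>35)&(h<100)&(s>90)
def bottle(cs,us,p0,**k):
    obs=[]
    for c,u,r in zip(cs,us,(28,34)):
        m,g=botmask(c); m=blob(crop(m,u,r),u); obs.append((c,m,crop(g,u,60)))
    return fit(obs,BOT,p0,**k)
E
python3 - <<'E'
from fit import *
t=load('top');s=load('scene')
B=[((448,242),(196,246)),((391,211),(236,275)),((162,209),(489,318))]
for a,b in B:
    p=atz(t,[a],.05)[0]; r,f=bottle((t,s),(a,b),[p[0],p[1],0,np.deg2rad(20)])
    print('bot',r[:3].round(4),np.rad2deg(r[3]).round(1)%90,f.round(3))
for c in(t,s): pass
def dm(c):
    im=c['image'];h,sa,v=cv2.split(cv2.cvtColor(im,cv2.COLOR_BGR2HSV)); return (v<100)&(sa>60)
for a,b in(((369,287),(258,220)),((399,291),(284,224))):
    obs=[(c,blob(crop(dm(c),u,28),u),np.zeros((480,640),bool)) for c,u in((t,a),(s,b))]
    print([o[1].sum() for o in obs])
    p=atz(t,[a],.086)[0]; r,f=fit(obs,DIV,[p[0],p[1],0,np.deg2rad(-10)]); print('div',r[:3].round(4),np.rad2deg(r[3]).round(1)%180,f.round(3))
# lid plate & handle
def hv(c): return cv2.split(cv2.cvtColor(c['image'],cv2.COLOR_BGR2HSV))
h,sa,v=hv(t); brass=(h>15)&(h<32)&(sa>110)
mt=blob(crop(brass,(277,217),25),(277,217))
h2,s2,v2=hv(s); ms=blob(crop((h2>10)&(h2<32)&(s2>110),(358,250),25),(358,250))
z=np.zeros((480,640),bool)
r,f=fit([(t,mt,z),(s,ms,z)],[box(.07,.016,0,.034)],[*atz(t,[(277,217)],.146)[0][:2],.112,0.1]); print('handle',r[:3].round(4),np.rad2deg(r[3])%180,f,mt.sum(),ms.sum())
lid=crop((v>130)&(sa<40),(279,219),60); lid=blob(lid,(260,240))
lid=cv2.morphologyEx(lid.astype(np.uint8),cv2.MORPH_CLOSE,np.ones((25,25)))>0
r,f=fit([(t,lid,z)],[box(.196,.196,.0,.008)],[r[0],r[1],.104,r[3]],freez=False); print('plate',r.round(4),np.rad2deg(r[3])%90,f)
E
```

```text
bot [ 0.5483 -0.3534 -0.    ] 66.3 0.245
bot [ 0.6146 -0.2294 -0.0013] 66.3 0.237
bot [ 0.6167  0.2773 -0.0008] 58.9 0.232
[np.int64(249), np.int64(1124)]
div [ 0.4479 -0.1768  0.0029] 169.6 0.926
[np.int64(318), np.int64(672)]
div [ 0.4394 -0.2397  0.0099] 169.8 1.164
handle [0.5851 0.0169 0.1092] 5.560474124135156 0.48282524366857327 224 288
plate [0.5894 0.0168 0.104  0.0756] 4.333595258635725 0.01862333908997993
```

Bottle base heights come out at 0 ±1.3 mm as expected, and the plate fits well. The lid comes first. I'll write a small helper that converts targets to tool-axis shifts, and refit the dividers.

```bash
cat > g.py <<'E'
import sys
from h import *
# usage: g.py x y z yaw  (grasp point target) -> turn about tool z, then shift in turned tool axes
def go(x,y,z,yaw):
    o=env.get_obs(); R=Rn.from_euler('xyz',o['tool_rot'],degrees=True).as_matrix()
    T=Rn.from_euler('xyz',[180,0,yaw],degrees=True).as_matrix()
    rv=Rn.from_matrix(R.T@T).as_rotvec()
    d=T.T@(np.array([x,y,z+env.grip_depth])-np.array(o['tool_pos']))
    print('t',round(float(o['time_s']),1),'rotvec',rv.round(4),'shift',d.round(4),'w',round(float(o['grip_width']),4),'gp',(np.array(o['tool_pos'])-[0,0,env.grip_depth]).round(4),np.round(o['tool_rot'],1))
if __name__=='__main__': go(*map(float,sys.argv[1:5]))
E
python3 g.py .588 .017 .24 4.5
python3 - <<'E'
from fit import *
t=load('top');s=load('scene')
z=np.zeros((480,640),bool)
for thr in(60,75,90):
  for a,b in(((369,287),(258,220)),((399,291),(284,224))):
    obs=[]
    for c,u,r in((t,a,28),(s,b,24)):
        h,sa,v=cv2.split(cv2.cvtColor(c['image'],cv2.COLOR_BGR2HSV)); m=(v<thr)&(sa>50)
        obs.append((c,blob(crop(m,u,r),u),z))
    n=[int(o[1].sum()) for o in obs]; p=atz(t,[a],.086)[0]
    r,f=fit(obs,DIV,[p[0],p[1],0,np.deg2rad(-10)]); e=[round(1-((render(c,DIV,r)>0)[2::4,2::4]&m).sum()/((render(c,DIV,r)>0)[2::4,2::4]|m).sum(),2) for c,m,_ in obs]
    print(thr,n,r[:3].round(4),np.rad2deg(r[3]).round(1),f.round(3),e)
E
```

```text
t 0.1 rotvec [-0.0017  0.0004  0.3183] shift [ 3.842e-01 -5.880e-01  2.000e-04] w 0.0874 gp [ 0.2511 -0.5994  0.2402] [-179.9    0.    22.7]
60 [75, 383] [ 0.4479 -0.1727 -0.0097] -12.5 1.645 [np.float64(0.64), np.float64(1.0)]
60 [118, 349] [ 0.4413 -0.2384 -0.0177] -13.1 1.538 [np.float64(0.54), np.float64(1.0)]
75 [168, 417] [ 0.4471 -0.1763 -0.0049] -11.2 1.222 [np.float64(0.22), np.float64(1.0)]
75 [217, 366] [ 0.4408 -0.2412 -0.0065] -11.1 1.18 [np.float64(0.17), np.float64(1.0)]
90 [225, 471] [ 0.4479 -0.1775 -0.0075] -11.0 1.097 [np.float64(0.07), np.float64(1.0)]
90 [279, 404] [ 0.4399 -0.24    0.0082] -11.1 1.089 [np.float64(0.07), np.float64(1.0)]
```

Run:
```python
from fit import *
t=load('top');s=load('scene')
z=np.zeros((480,640),bool)
for thr in(80,95):
  for a,b in(((369,287),(284,224)),((399,291),(258,220))):
    obs=[]
    for c,u,r in((t,a,28),(s,b,24)):
        h,sa,v=cv2.split(cv2.cvtColor(c['image'],cv2.COLOR_BGR2HSV)); m=(v<thr)&(sa>50)
        obs.append((c,blob(crop(m,u,r),u),z))
    n=[int(o[1].sum()) for o in obs]; p=atz(t,[a],.086)[0]
    r,f=fit(obs,DIV,[p[0],p[1],0,np.deg2rad(-10)]); e=[round(1-((render(c,DIV,r)>0)[2::4,2::4]&m).sum()/((render(c,DIV,r)>0)[2::4,2::4]|m).sum(),2) for c,m,_ in obs]
    print(thr,n,r[:3].round(4),np.rad2deg(r[3]).round(1),f.round(3),e)
```

```text
80 [194, 379] [ 0.4476 -0.1762  0.0019] -10.2 0.337 [np.float64(0.12), np.float64(0.2)]
80 [238, 420] [ 0.4409 -0.2401  0.0019] -10.0 0.328 [np.float64(0.13), np.float64(0.2)]
95 [241, 438] [ 0.4473 -0.1767  0.0024] -10.5 0.285 [np.float64(0.1), np.float64(0.16)]
95 [292, 540] [ 0.4397 -0.2406  0.0033] -10.2 0.363 [np.float64(0.11), np.float64(0.24)]
```

send_rows --xyz '[[0, 0, 0], [0, 0, 0], [0, 0, 0], [0.024, -0.0367, 0], [0.024, -0.0367, 0], [0.024, -0.0367, 0], [0.024, -0.0367, 0], [0.024, -0.0367, 0], [0.024, -0.0367, 0], [0.024, -0.0367, 0], [0.024, -0.0367, 0], [0.024, -0.0367, 0], [0.024, -0.0367, 0], [0.024, -0.0367, 0], [0.024, -0.0367, 0], [0.024, -0.0367, 0], [0.024, -0.0367, 0], [0.024, -0.0367, 0], [0.024, -0.0367, 0], [0, 0, 0]]' --rotation '[[0, 0, 0.106], [0, 0, 0.106], [0, 0, 0.106], [0, 0, 0], [0, 0, 0], [0, 0, 0], [0, 0, 0], [0, 0, 0], [0, 0, 0], [0, 0, 0], [0, 0, 0], [0, 0, 0], [0, 0, 0], [0, 0, 0], [0, 0, 0], [0, 0, 0], [0, 0, 0], [0, 0, 0], [0, 0, 0], [0, 0, 0]]' --jaw '[1, 1, 1, 1, 1, 1, 1, 1, 1, 1, 1, 1, 1, 1, 1, 1, 1, 1, 1, 1]' --newtons 30

```text
time_s: 2.1
tool_pos: [0.5887, 0.0234, 0.4042]
tool_rot: [-179.7, -0.0, 5.1]
force: [-0.5, -0.0, 0.1]
grip_width: 0.087
grasp_force: 0.0
```

```bash
python3 g.py .588 .017 .135 4.5
```

```text
t 2.1 rotvec [-0.0053 -0.0006  0.0106] shift [-0.0012  0.0064  0.1057] w 0.087 gp [0.5887 0.0234 0.2407] [-179.7   -0.     5.1]
```

send_rows --xyz '[[0, 0, 0.02], [0, 0, 0.02], [0, 0, 0.02], [0, 0, 0.02], [0, 0, 0.015], [0, 0, 0.01], [0, 0, 0], [0, 0, 0], [0, 0, 0], [0, 0, 0], [0, 0, 0], [0, 0, 0], [0, 0, 0], [0, 0, 0]]' --rotation '[[0, 0, 0], [0, 0, 0], [0, 0, 0], [0, 0, 0], [0, 0, 0], [0, 0, 0], [0, 0, 0], [0, 0, 0], [0, 0, 0], [0, 0, 0], [0, 0, 0], [0, 0, 0], [0, 0, 0], [0, 0, 0]]' --jaw '[1, 1, 1, 1, 1, 1, 1, 1, 0, 0, 0, 0, 0, 0]' --newtons 40

```text
time_s: 3.5
tool_pos: [0.5878, 0.0161, 0.2998]
tool_rot: [180.0, -0.0, 4.5]
force: [-0.1, 0.1, -0.5]
grip_width: 0.047
grasp_force: 0.0
```

```bash
python3 g.py .588 .017 .25 4.5; python3 -c "
from h import *
o=env.get_obs();print(np.round(o['force'],1),np.round(o['wrist_torque'],2),o['grasp_force'])"
```

```text
t 3.5 rotvec [ 0.0001 -0.0001  0.0003] shift [ 0.0003 -0.0009 -0.1137] w 0.047 gp [0.5878 0.0161 0.1363] [180.   -0.    4.5]
[-0.1  0.1 -0.5] [ 0.04 -0.03 -0.04] 0.0
```

send_rows --xyz '[[0, 0, 0], [0, 0, 0], [0, 0, 0], [0, 0, 0], [0, 0, 0], [0, 0, 0], [0, 0, 0], [0, 0, -0.005], [0, 0, -0.01], [0, 0, -0.02], [0, 0, -0.02], [0, 0, -0.02], [0, 0, -0.02], [0, 0, -0.01], [0, 0, 0]]' --rotation '[[0, 0, 0], [0, 0, 0], [0, 0, 0], [0, 0, 0], [0, 0, 0], [0, 0, 0], [0, 0, 0], [0, 0, 0], [0, 0, 0], [0, 0, 0], [0, 0, 0], [0, 0, 0], [0, 0, 0], [0, 0, 0], [0, 0, 0]]' --jaw '[0, 0, 0, 0, 0, 0, 0, 0, 0, 0, 0, 0, 0, 0, 0]' --newtons 40

```text
time_s: 5.0
tool_pos: [0.5881, 0.0162, 0.4064]
tool_rot: [180.0, -0.2, 4.5]
force: [-0.2, 0.6, -4.8]
grip_width: 0.0159
grasp_force: 40.0
```

```bash
python3 g.py .43 .28 .25 4.5; python3 -c "
from h import *
o=env.get_obs();print(np.round(o['force'],1),np.round(o['wrist_torque'],2),o['grasp_force'])"
```

```text
t 5.0 rotvec [ 0.0006 -0.0029  0.0001] shift [-0.1369 -0.2754 -0.0071] w 0.0159 gp [0.5881 0.0162 0.2429] [180.   -0.2   4.5]
[-0.2  0.6 -4.8] [ 0.09 -0.01  0.04] 39.99949892051518
```

send_rows --xyz '[[-0.0137, -0.0275, 0], [-0.0137, -0.0275, 0], [-0.0137, -0.0275, 0], [-0.0137, -0.0275, 0], [-0.0137, -0.0275, 0], [-0.0137, -0.0275, 0], [-0.0137, -0.0275, 0], [-0.0137, -0.0275, 0], [-0.0137, -0.0275, 0], [-0.0137, -0.0275, 0], [0, 0, 0.02], [0, 0, 0.025], [0, 0, 0.03], [0, 0, 0.03], [0, 0, 0.03], [0, 0, 0.025], [0, 0, 0.02], [0, 0, 0], [0, 0, 0], [0, 0, 0]]' --rotation '[[0, 0, 0], [0, 0, 0], [0, 0, 0], [0, 0, 0], [0, 0, 0], [0, 0, 0], [0, 0, 0], [0, 0, 0], [0, 0, 0], [0, 0, 0], [0, 0, 0], [0, 0, 0], [0, 0, 0], [0, 0, 0], [0, 0, 0], [0, 0, 0], [0, 0, 0], [0, 0, 0], [0, 0, 0], [0, 0, 0]]' --jaw '[0, 0, 0, 0, 0, 0, 0, 0, 0, 0, 0, 0, 0, 0, 0, 0, 0, 0, 0, 0]'

```text
time_s: 7.0
tool_pos: [0.43, 0.2798, 0.2258]
tool_rot: [-180.0, -0.1, 4.5]
force: [-0.2, 0.5, -4.9]
grip_width: 0.0156
grasp_force: 40.0
```

```bash
python3 g.py .43 .28 .0403 4.5
```

```text
t 7.0 rotvec [-0.0007 -0.0018  0.0003] shift [ 0.     -0.0002  0.022 ] w 0.0156 gp [0.43   0.2798 0.0623] [-1.8e+02 -1.0e-01  4.5e+00]
```

send_rows --xyz '[[0, 0, 0.01], [0, 0, 0.006], [0, 0, 0.004], [0, 0, 0.002], [0, 0, 0.001], [0, 0, 0], [0, 0, 0]]' --rotation '[[0, 0, 0], [0, 0, 0], [0, 0, 0], [0, 0, 0], [0, 0, 0], [0, 0, 0], [0, 0, 0]]' --jaw '[0, 0, 0, 0, 0, 0, 0]'

```text
time_s: 7.7
tool_pos: [0.4295, 0.2796, 0.2036]
tool_rot: [179.9, 0.0, 4.5]
force: [-6.1, -5.7, 15.6]
grip_width: 0.016
grasp_force: 40.0
```

send_rows --xyz '[[0, 0, -0.0005], [0, 0, 0], [0, 0, 0], [0, 0, 0], [0, 0, 0], [0, 0, -0.01], [0, 0, -0.03], [0, 0, -0.04], [0, 0, -0.04], [0, 0, -0.04], [0, 0, -0.03], [0, 0, -0.01], [0, 0, 0], [0, 0, 0]]' --rotation '[[0, 0, 0], [0, 0, 0], [0, 0, 0], [0, 0, 0], [0, 0, 0], [0, 0, 0], [0, 0, 0], [0, 0, 0], [0, 0, 0], [0, 0, 0], [0, 0, 0], [0, 0, 0], [0, 0, 0], [0, 0, 0]]' --jaw '[0.5, 0.5, 0.5, 0.5, 0.5, 0.5, 0.5, 0.5, 0.5, 0.5, 0.5, 0.5, 0.5, 0.5]' --newtons 30

```text
time_s: 9.1
tool_pos: [0.4292, 0.2791, 0.401]
tool_rot: [180.0, 0.1, 4.5]
force: [0.1, -0.1, -0.4]
grip_width: 0.0435
grasp_force: 0.0
```

```bash
python3 - <<'E'
from h import *
t=snap('top');s=snap('scene')
r=lambda im,x,y,w,h,W,H:cv2.resize(im[y:y+h,x:x+w],(W,H),interpolation=cv2.INTER_CUBIC)
cv2.imwrite('pics/case1.png',np.vstack([r(t['image'],120,155,250,175,800,560)[:, :],])) 
cv2.imwrite('pics/case2.png',r(s['image'],280,215,160,120,800,600))
E
python3 g.py .4436 -.2080 .2 -10.3
```

```text
t 9.2 rotvec [0.0015 0.003  0.2587] shift [0.1013 0.4766 0.0369] w 0.0436 gp [0.4292 0.279  0.2369] [179.9   0.2   4.5]
```

View pics/case1.png

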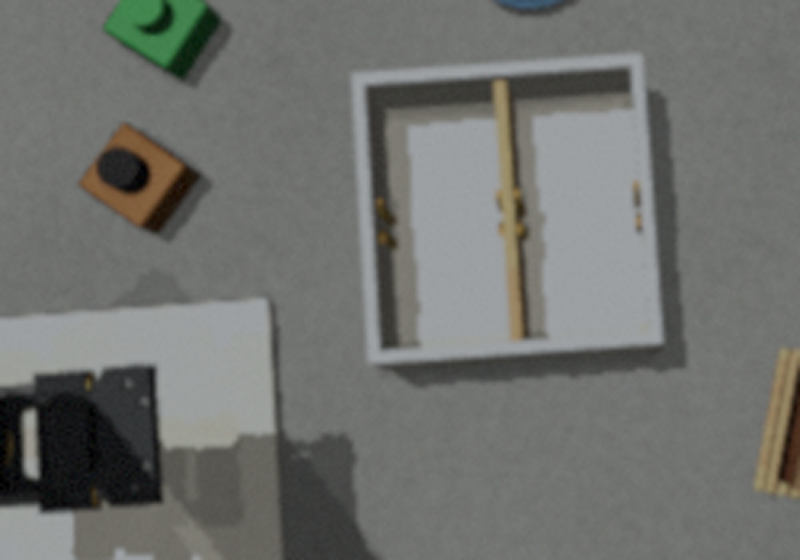

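View pics/case2.png

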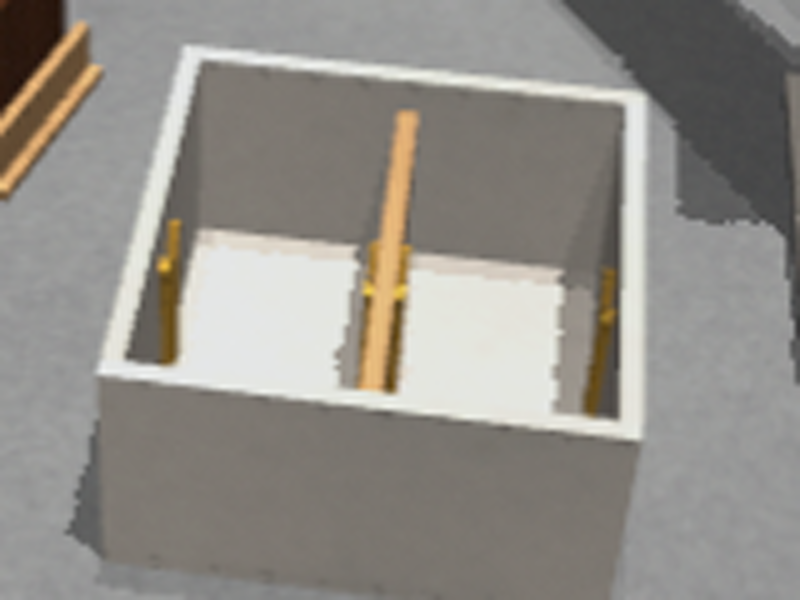

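Both views show the open case with its four rim corners. The brass rib pairs are visible at left, middle and right, around crop px (383,222), (510,215) and (637,205). I'll triangulate the corners and check against the ribs.

Run:
```python
from fit import *
t=load('top');s=load('scene')
T=(np.array([(663,345),(370,363),(352,73),(643,55)])+.5)/3.2-.5+[120,155]
U=(np.array([(185,45),(645,93),(640,438),(98,375)])+.5)/5-.5+[280,215]
P=tri(t,T,s,U);print(P.round(4));print('c',P[:,:3].mean(0).round(4))
# silhouette fit top: rim+everything, fill
z=np.zeros((480,640),bool)
h,sa,v=cv2.split(cv2.cvtColor(t['image'],cv2.COLOR_BGR2HSV))
g=cv2.GaussianBlur(t['image'],(1,1),0)
m=blob(crop((v>128)&(sa<60),(280,220),56),(233,220)); m=cv2.morphologyEx(cv2.copyMakeBorder(m.astype(np.uint8),100,100,100,100,0),cv2.MORPH_CLOSE,np.ones((85,85)))[100:-100,100:-100]>0
r,f=fit([(t,m,z)],[box(.192,.192,.100,.104)],[*P[:,:2].mean(0),0,.07],freez=False);print('top sil',r.round(4),np.rad2deg(r[3]),f,m.sum())
h2,s2,v2=cv2.split(cv2.cvtColor(s['image'],cv2.COLOR_BGR2HSV))
def sub(x,y,yaw):
    R=Rn.from_euler('z',yaw).as_matrix()
    for cam,n in((t,'top'),(s,'sc')):
        im=cv2.resize(cam['image'],None,fx=4,fy=4,interpolation=cv2.INTER_CUBIC)
        def line(a,b,col):
            u=proj(cam,np.array([a,b])@R.T+[x,y,0]);u=((u+.5)*4-.5).round().astype(int);cv2.line(im,tuple(map(int,u[0])),tuple(map(int,u[1])),col,1)
        for q in(.096,):
            for zz in(.104,):
                c4=[(-q,-q,zz),(q,-q,zz),(q,q,zz),(-q,q,zz)]
                for i in range(4): line(c4[i],c4[(i+1)%4],(0,0,255))
        for yy in(.088,.084,.004,.008,-.004,-.008,-.084,-.088):
            for xx in(-.00525,.00525): line((xx,yy,.08),(xx,yy,.008),(255,0,255))
        for yy in(-.004,.004): line((-.088,yy,.08),(.088,yy,.08),(255,0,0))
        o=im[4*160:4*275,4*220:4*335] if n=='top' else im[4*218:4*335,4*295:4*415]
        out.append(cv2.resize(o,(400,400)))
out=[];sub(r[0],r[1],r[3])
cv2.imwrite('pics/ov.png',np.hstack(out))
```

```text
[[ 0.4981 -0.0857  0.1042  0.0018]
 [ 0.4859  0.1049  0.1054  0.0027]
 [ 0.6767  0.119   0.106   0.0011]
 [ 0.6895 -0.0717  0.1034  0.0025]]
c [0.5876 0.0166 0.1047]
top sil [0.5892 0.0172 0.     0.0728] 4.168499401642536 0.0120075821833443 8452
```

View pics/ov.png

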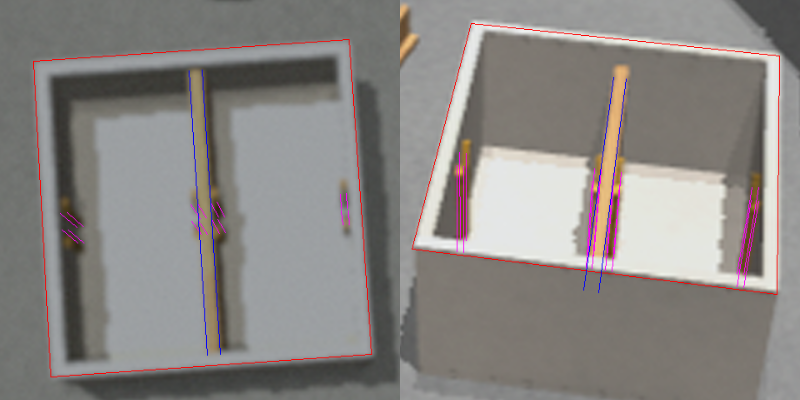

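send_rows --xyz '[[0, 0, 0], [0, 0, 0], [0.0065, 0.0278, 0], [0.0065, 0.0278, 0], [0.0065, 0.0278, 0], [0.0065, 0.0278, 0], [0.0065, 0.0278, 0], [0.0065, 0.0278, 0], [0.0065, 0.0278, 0], [0.0065, 0.0278, 0], [0.0065, 0.0278, 0], [0.0065, 0.0278, 0], [0.0065, 0.0278, 0], [0.0065, 0.0278, 0], [0.0065, 0.0278, 0], [0.0065, 0.0278, 0], [0.0065, 0.0278, 0], [0, 0, 0], [0, 0, 0], [0, 0, 0]]' --rotation '[[0, 0, 0.13], [0, 0, 0.129], [0, 0, 0], [0, 0, 0], [0, 0, 0], [0, 0, 0], [0, 0, 0], [0, 0, 0], [0, 0, 0], [0, 0, 0], [0, 0, 0], [0, 0, 0], [0, 0, 0], [0, 0, 0], [0, 0, 0], [0, 0, 0], [0, 0, 0], [0, 0, 0], [0, 0, 0], [0, 0, 0]]' --jaw '[0.5, 0.5, 0.5, 0.5, 0.5, 0.5, 0.5, 0.5, 0.5, 0.5, 0.5, 0.5, 0.5, 0.5, 0.5, 0.5, 0.5, 0.5, 0.5, 0.5]'

```text
time_s: 11.2
tool_pos: [0.4508, -0.1471, 0.4014]
tool_rot: [-180.0, 0.1, -10.2]
force: [-0.4, 0.0, -0.2]
grip_width: 0.0437
grasp_force: 0.0
```

```bash
python3 g.py .4475 -.1765 .071 -10.3
```

```text
t 11.2 rotvec [-0.0008  0.0017  0.0012] shift [0.002  0.0295 0.1669] w 0.0437 gp [ 0.4508 -0.1471  0.2379] [-1.80e+02  1.00e-01 -1.02e+01]
```

Case centre is about (0.588, 0.017), yaw 4.2°, with rim height measured at 0.1047 against 0.104. The overlay matches. Next I pick the first divider.

send_rows --xyz '[[0.002, 0.015, 0], [0, 0.0145, 0], [0, 0, 0.03], [0, 0, 0.035], [0, 0, 0.035], [0, 0, 0.03], [0, 0, 0.02], [0, 0, 0.012], [0, 0, 0.005], [0, 0, 0], [0, 0, 0], [0, 0, 0], [0, 0, 0], [0, 0, 0], [0, 0, 0], [0, 0, 0], [0, 0, 0], [0, 0, 0], [0, 0, 0]]' --rotation '[[0, 0, 0], [0, 0, 0], [0, 0, 0], [0, 0, 0], [0, 0, 0], [0, 0, 0], [0, 0, 0], [0, 0, 0], [0, 0, 0], [0, 0, 0], [0, 0, 0], [0, 0, 0], [0, 0, 0], [0, 0, 0], [0, 0, 0], [0, 0, 0], [0, 0, 0], [0, 0, 0], [0, 0, 0]]' --jaw '[0.5, 0.5, 0.5, 0.5, 0.5, 0.5, 0.5, 0.5, 0.5, 0.5, 0.5, 0, 0, 0, 0, 0, 0, 0, 0]' --newtons 20

```text
time_s: 13.1
tool_pos: [0.4474, -0.1777, 0.2353]
tool_rot: [180.0, -0.0, -10.3]
force: [0.2, 0.3, -0.1]
grip_width: 0.0076
grasp_force: 20.0
```

```bash
python3 g.py .4475 -.1765 .071 -10.3;python3 -c "
from h import *
o=env.get_obs();print(np.round(o['force'],1),np.round(o['wrist_torque'],2),o['grasp_force'])"
```

```text
t 13.1 rotvec [ 0.     -0.     -0.0004] shift [-0.0001 -0.0011  0.0008] w 0.0076 gp [ 0.4474 -0.1777  0.0718] [180.   -0.  -10.3]
[ 0.2  0.3 -0.1] [ 0.07 -0.    0.01] 20.000080168247223
```

send_rows --xyz '[[0, 0, -0.01], [0, 0, -0.02], [0, 0, -0.03], [0, 0, -0.012], [0, 0, -0.012], [0, 0, -0.012], [0, 0, -0.012], [0, 0, -0.012], [0, 0, -0.012], [0, 0, -0.012], [0, 0, -0.012], [0, 0, -0.012], [0, 0, 0], [0, 0, 0], [0, 0, 0]]' --rotation '[[0, 0, 0], [0, 0, 0], [0, 0, 0], [0, 0, 0.1464], [0, 0, 0.1464], [0, 0, 0.1464], [0, 0, 0.1464], [0, 0, 0.1464], [0, 0, 0.1464], [0, 0, 0.1464], [0, 0, 0.1464], [0, 0, 0.1464], [0, 0, 0], [0, 0, 0], [0, 0, 0]]' --jaw '[0, 0, 0, 0, 0, 0, 0, 0, 0, 0, 0, 0, 0, 0, 0]'

```text
time_s: 14.6
tool_pos: [0.4452, -0.1787, 0.3944]
tool_rot: [-179.9, -0.0, -79.0]
force: [-0.1, 0.2, 0.1]
grip_width: 0.0077
grasp_force: 20.0
```

```bash
python3 g.py .5918 -.0291 .185 -85.8
```

```text
t 14.6 rotvec [-0.002  -0.0004  0.1188] shift [-0.1385 -0.1572  0.0459] w 0.0077 gp [ 0.4452 -0.1787  0.2309] [-179.9   -0.   -79. ]
```

send_rows --xyz '[[0, 0, 0], [0, 0, 0], [-0.0139, -0.0157, 0], [-0.0139, -0.0157, 0], [-0.0139, -0.0157, 0], [-0.0139, -0.0157, 0], [-0.0139, -0.0157, 0], [-0.0139, -0.0157, 0], [-0.0139, -0.0157, 0], [-0.0139, -0.0157, 0], [-0.0139, -0.0157, 0], [-0.0137, -0.0157, 0], [0, 0, 0.02], [0, 0, 0.02], [0, 0, 0.005], [0, 0, 0], [0, 0, 0], [0, 0, 0]]' --rotation '[[0, 0, 0.06], [0, 0, 0.058], [0, 0, 0], [0, 0, 0], [0, 0, 0], [0, 0, 0], [0, 0, 0], [0, 0, 0], [0, 0, 0], [0, 0, 0], [0, 0, 0], [0, 0, 0], [0, 0, 0], [0, 0, 0], [0, 0, 0], [0, 0, 0], [0, 0, 0], [0, 0, 0]]' --jaw '[0, 0, 0, 0, 0, 0, 0, 0, 0, 0, 0, 0, 0, 0, 0, 0, 0, 0]'

```text
time_s: 16.4
tool_pos: [0.4704, -0.0468, 0.3752]
tool_rot: [-175.5, -0.9, -82.5]
force: [-0.2, -0.1, 0.6]
grip_width: 0.0074
grasp_force: 20.0
```

```bash
python3 g.py .5918 -.0291 .17 -85.8
python3 - <<'E'
from h import *
t=snap('top');s=snap('scene')
o=env.get_obs();print(np.round(o['tool_pos'],4),np.round(o['tool_rot'],2))
r=lambda im,x,y,w,h,W,H:cv2.resize(im[y:y+h,x:x+w],(W,H),interpolation=cv2.INTER_CUBIC)
cv2.imwrite('pics/ins1.png',np.hstack([r(t['image'],220,160,115,115,400,400),r(s['image'],290,165,130,130,400,400)]))
E
```

```text
t 16.4 rotvec [-0.0797 -0.0138  0.0576] shift [-0.0088 -0.1224  0.0417] w 0.0074 gp [ 0.4704 -0.0468  0.2117] [-175.5   -0.9  -82.5]
[ 0.4703 -0.0469  0.3749] [-175.48   -0.91  -82.56]
```

View pics/ins1.png

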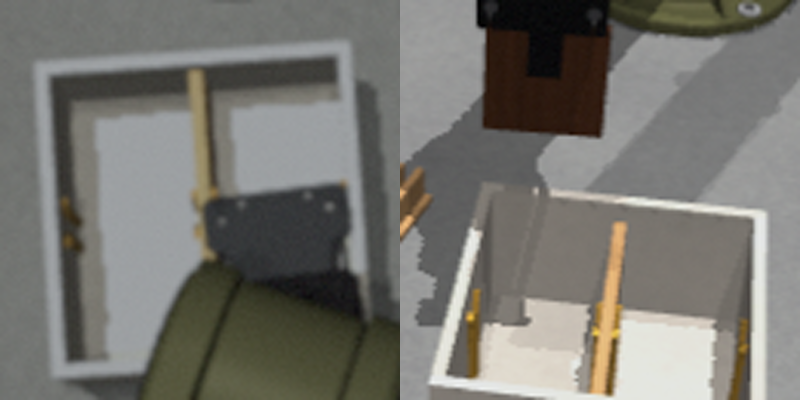

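The divider is held square in the jaws, but the arm fell short at (0.470, -0.047) and the tool tilted. I'll check the joints.

```bash
python3 -c "
from h import *
o=env.get_obs();print(np.round(o['qpos'],1),np.round(o['joint_velocities'],1))"
```

```text
[  92.5  -14.3  -79.1  109.6  -15.8   69.2 -154.2] [ 0.3  0.1 -0.2  0.3 -0.1 -0.1 -0. ]
```

The last joint hit its limit at this yaw, so its range favours yaw of about +94° (the same grasp, half a turn round). I'll turn back the other way.

```bash
python3 g.py .47 -.10 .235 0
```

```text
t 16.5 rotvec [-0.0533 -0.0699 -1.4394] shift [-0.0003  0.0531 -0.0236] w 0.0079 gp [ 0.4703 -0.0469  0.2114] [-175.5   -0.9  -82.6]
```

send_rows --xyz '[[0, 0, -0.02], [0, 0, 0], [0, 0, 0], [0, 0, 0], [0, 0, 0], [0, 0, 0], [0, 0, 0], [0, 0, 0], [0, 0, 0], [0, 0, 0], [0, 0, 0], [0, 0, 0], [0, 0.025, 0], [0, 0.028, 0], [0, 0, 0], [0, 0, 0]]' --rotation '[[-0.0044, -0.0058, -0.12], [-0.0044, -0.0058, -0.12], [-0.0044, -0.0058, -0.12], [-0.0044, -0.0058, -0.12], [-0.0044, -0.0058, -0.12], [-0.0044, -0.0058, -0.12], [-0.0044, -0.0058, -0.12], [-0.0044, -0.0058, -0.12], [-0.0044, -0.0058, -0.12], [-0.0044, -0.0058, -0.12], [-0.0044, -0.0058, -0.12], [-0.0044, -0.0058, -0.12], [0, 0, 0], [0, 0, 0], [0, 0, 0], [0, 0, 0]]' --jaw '[0, 0, 0, 0, 0, 0, 0, 0, 0, 0, 0, 0, 0, 0, 0, 0]'

```text
time_s: 18.1
tool_pos: [0.4684, -0.1005, 0.3943]
tool_rot: [-179.9, 0.0, -0.1]
force: [0.2, -0.1, -0.6]
grip_width: 0.0076
grasp_force: 20.0
```

```bash
python3 g.py .5 -.06 .235 94.2;  python3 -c "
from h import *
o=env.get_obs();print(np.round(o['qpos'],1))"
```

```text
t 18.1 rotvec [-1.4000e-03 -1.2000e-03 -1.6456e+00] shift [ 0.0381  0.0345 -0.0042] w 0.0076 gp [ 0.4684 -0.1005  0.2308] [-1.799e+02  0.000e+00 -1.000e-01]
[ 78.3  -0.4 -67.9 105.6  -0.5  74.6 -79.6]
```

send_rows --xyz '[[0, 0, 0], [0, 0, 0], [0, 0, 0], [0, 0, 0], [0, 0, 0], [0, 0, 0], [0, 0, 0], [0, 0, 0], [0, 0, 0], [0, 0, 0], [0, 0, 0], [0, 0, 0], [0, 0, 0], [0, 0, 0], [0, 0, 0], [0, 0, 0]]' --rotation '[[0, 0, -0.1266], [0, 0, -0.1266], [0, 0, -0.1266], [0, 0, -0.1266], [0, 0, -0.1266], [0, 0, -0.1266], [0, 0, -0.1266], [0, 0, -0.1266], [0, 0, -0.1266], [0, 0, -0.1266], [0, 0, -0.1266], [0, 0, -0.1266], [0, 0, -0.1266], [0, 0, 0], [0, 0, 0], [0, 0, 0]]' --jaw '[0, 0, 0, 0, 0, 0, 0, 0, 0, 0, 0, 0, 0, 0, 0, 0]'

```text
time_s: 19.7
tool_pos: [0.4684, -0.0993, 0.3943]
tool_rot: [-180.0, -0.0, 94.2]
force: [-0.2, -0.2, -0.2]
grip_width: 0.0077
grasp_force: 20.0
```

```bash
python3 g.py .5918 -.0291 .185 94.2;  python3 -c "
from h import *
o=env.get_obs();print(np.round(o['qpos'],1))"
```

```text
t 19.7 rotvec [-0.0004 -0.0001  0.0007] shift [0.061  0.1282 0.0458] w 0.0077 gp [ 0.4684 -0.0993  0.2308] [-180.    -0.    94.2]
[ 77.3  -0.5 -67.1 105.6  -0.5  74.6  14.6]
```

send_rows --xyz '[[0.0122, 0.0256, 0], [0.0122, 0.0256, 0], [0.0122, 0.0256, 0], [0.0122, 0.0256, 0], [0.0122, 0.0258, 0], [0, 0, 0.02], [0, 0, 0.02], [0, 0, 0.006], [0, 0, 0], [0, 0, 0], [0, 0, 0]]' --rotation '[[0, 0, 0], [0, 0, 0], [0, 0, 0], [0, 0, 0], [0, 0, 0], [0, 0, 0], [0, 0, 0], [0, 0, 0], [0, 0, 0], [0, 0, 0], [0, 0, 0]]' --jaw '[0, 0, 0, 0, 0, 0, 0, 0, 0, 0, 0]'

```text
time_s: 20.8
tool_pos: [0.5918, -0.0294, 0.3494]
tool_rot: [179.9, 0.0, 94.3]
force: [0.5, 0.6, -0.6]
grip_width: 0.0076
grasp_force: 20.0
```

```bash
python3 g.py .5918 -.0291 .185 94.2
python3 - <<'E'
from fit import *
t=snap('top');s=snap('scene')
o=env.get_obs();print(np.round(o['qpos'],1))
im=cv2.resize(s['image'][165:295,290:420],(600,600),interpolation=cv2.INTER_CUBIC)
# predicted divider outline from the robot pose, and ribs of case estimate
def draw(P,col):
    u=(proj(s,P)-[290,165]+.5)*600/130-.5
    cv2.polylines(im,[u.round().astype(np.int32)],True,col,1)
p=np.array(o['tool_pos']);R=Rn.from_euler('xyz',o['tool_rot'],degrees=True).as_matrix()
g=p+R[:,2]*env.grip_depth; zb=.0658
draw([g+R@np.array([a,-.004,d]) for a,d in((-.04,-.0142),(.04,-.0142),(.04,zb),(-.04,zb))],(0,255,0))
draw([g+R@np.array([a,b,-.0142]) for a,b in((-.04,-.004),(.04,-.004),(.04,.004),(-.04,.004))],(255,255,0))
C=np.array([.5884,.0168,0]);Q=Rn.from_euler('z',4.2,degrees=True).as_matrix()
for y in(-.084,-.008,.008,.084):
    for x in(-.00525,.00525): draw([C+Q@[x,y,.08],C+Q@[x,y,.008]],(255,0,255))
draw([C+Q@[a,b,.104] for a,b in((-.096,-.096),(-.096,.096),(.096,.096),(.096,-.096))],(0,0,255))
cv2.imwrite('pics/ins2.png',im)
E
```

```text
t 20.8 rotvec [0.0012 0.0003 0.0014] shift [0.0003 0.     0.0009] w 0.0076 gp [ 0.5918 -0.0294  0.1859] [179.9   0.   94.3]
[ 50.7  25.6 -64.   94.3  23.8  75.1 -13. ]
```

View pics/ins2.png

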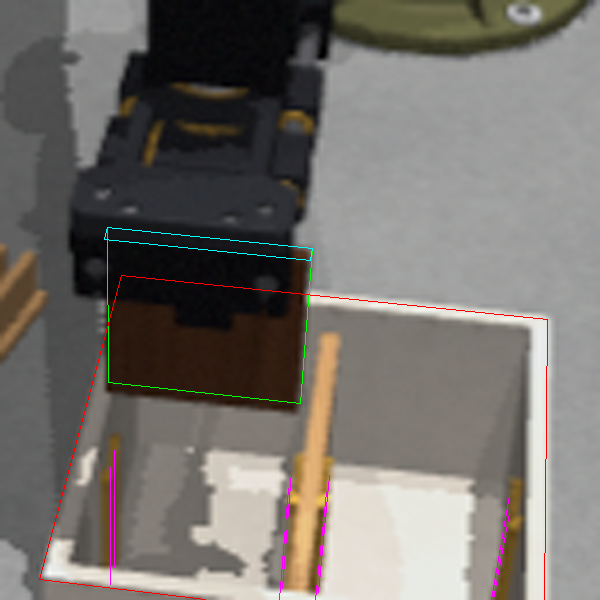

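The divider is held square and hangs over the right half. Predicted (green) and seen edges agree to about 1 px. The seen ribs and divider share the same small leftward offset, so the relative position is good. I'll lower it slowly and watch the force.

send_rows --xyz '[[0, 0, 0.006], [0, 0, 0.006], [0, 0, 0.006], [0, 0, 0.006], [0, 0, 0.006], [0, 0, 0.005], [0, 0, 0.003], [0, 0, 0.002], [0, 0, 0], [0, 0, 0]]' --rotation '[[0, 0, 0], [0, 0, 0], [0, 0, 0], [0, 0, 0], [0, 0, 0], [0, 0, 0], [0, 0, 0], [0, 0, 0], [0, 0, 0], [0, 0, 0]]' --jaw '[0, 0, 0, 0, 0, 0, 0, 0, 0, 0]'

```text
time_s: 21.9
tool_pos: [0.5916, -0.0292, 0.3083]
tool_rot: [-180.0, -0.0, 94.3]
force: [0.4, -0.4, -0.7]
grip_width: 0.0075
grasp_force: 20.0
```

```bash
python3 g.py .5918 -.0291 .0738 94.2;python3 -c "
from h import *
o=env.get_obs();print(np.round(o['force'],1),np.round(o['wrist_torque'],2),o['grasp_force'])"
```

```text
t 21.9 rotvec [-0.0003 -0.0002  0.0023] shift [0.0001 0.0002 0.071 ] w 0.0075 gp [ 0.5916 -0.0292  0.1448] [-180.    -0.    94.3]
[ 0.4 -0.4 -0.7] [ 0.04 -0.08  0.03] 19.999877591617405
```

send_rows --xyz '[[0, 0, 0.003], [0, 0, 0.003], [0, 0, 0.003], [0, 0, 0.003], [0, 0, 0.003], [0, 0, 0]]' --rotation '[[0, 0, 0], [0, 0, 0], [0, 0, 0], [0, 0, 0], [0, 0, 0], [0, 0, 0]]' --jaw '[0, 0, 0, 0, 0, 0]'

```text
time_s: 22.5
tool_pos: [0.5913, -0.0293, 0.2926]
tool_rot: [-179.9, -0.0, 94.3]
force: [0.0, 0.2, -0.3]
grip_width: 0.0083
grasp_force: 20.0
```

```bash
python3 g.py .5918 -.0291 .0738 94.2;python3 -c "
from h import *
o=env.get_obs();print(np.round(o['force'],1),np.round(o['wrist_torque'],2),o['grasp_force'])"
```

```text
t 22.5 rotvec [-0.0015 -0.0004  0.0023] shift [0.0001 0.0005 0.0553] w 0.0083 gp [ 0.5913 -0.0293  0.1291] [-179.9   -0.    94.3]
[ 0.   0.2 -0.3] [ 0.01 -0.09 -0.  ] 19.999937089160085
```

send_rows --xyz '[[0, 0, 0.006], [0, 0, 0.006], [0, 0, 0.006], [0, 0, 0.006], [0, 0, 0.006], [0, 0, 0.006], [0, 0, 0.006], [0, 0, 0.005], [0, 0, 0.003], [0, 0, 0.002], [0, 0, 0.001], [0, 0, 0]]' --rotation '[[0, 0, 0], [0, 0, 0], [0, 0, 0], [0, 0, 0], [0, 0, 0], [0, 0, 0], [0, 0, 0], [0, 0, 0], [0, 0, 0], [0, 0, 0], [0, 0, 0], [0, 0, 0]]' --jaw '[0, 0, 0, 0, 0, 0, 0, 0, 0, 0, 0, 0]'

```text
time_s: 23.7
tool_pos: [0.5915, -0.0292, 0.2402]
tool_rot: [-180.0, -0.0, 94.3]
force: [-0.7, -0.8, -0.8]
grip_width: 0.0079
grasp_force: 20.0
```

```bash
python3 g.py .5918 -.0291 .0738 94.2;python3 -c "
from h import *
o=env.get_obs();print(np.round(o['force'],1),np.round(o['wrist_torque'],2),o['grasp_force'])"
```

```text
t 23.7 rotvec [-0.0006 -0.0002  0.0022] shift [0.0001 0.0003 0.0029] w 0.0079 gp [ 0.5915 -0.0292  0.0767] [-180.    -0.    94.3]
[-0.7 -0.8 -0.8] [-0.07 -0.02 -0.02] 19.99982837587595
```

send_rows --xyz '[[0, 0, 0.002], [0, 0, 0.0015], [0, 0, 0.001], [0, 0, 0]]' --rotation '[[0, 0, 0], [0, 0, 0], [0, 0, 0], [0, 0, 0]]' --jaw '[0, 0, 0, 0]'

```text
time_s: 24.1
tool_pos: [0.5917, -0.029, 0.2372]
tool_rot: [-180.0, 0.1, 94.3]
force: [-4.3, -0.6, 8.7]
grip_width: 0.008
grasp_force: 20.0
```

```bash
python3 g.py .5918 -.0291 .0738 94.2;python3 -c "
from h import *
o=env.get_obs();print(np.round(o['force'],1),np.round(o['wrist_torque'],2),o['grasp_force'])"
```

```text
t 24.1 rotvec [-0.0006  0.0009  0.0022] shift [-0.0001  0.0001 -0.0001] w 0.008 gp [ 0.5917 -0.029   0.0737] [-1.80e+02  1.00e-01  9.43e+01]
[-4.3 -0.6  8.7] [-0.14  0.93 -0.03] 20.001057251065504
```

The divider is home: contact came at grasp height 0.0737 against 0.0738 expected. I'll release it and go back for the second one.

send_rows --xyz '[[0, 0, -0.0008], [0, 0, 0], [0, 0, 0], [0, 0, 0], [0, 0, -0.02], [0, 0, -0.04], [0, 0, -0.04], [0, 0, -0.04], [0, 0, -0.02], [-0.0249, -0.0209, 0], [-0.0249, -0.0209, 0], [-0.0249, -0.0209, 0], [-0.0249, -0.0209, 0], [-0.0249, -0.0209, 0], [-0.0249, -0.0209, 0], [-0.0249, -0.0209, 0], [-0.0249, -0.0209, 0], [0, 0, 0]]' --rotation '[[0, 0, 0], [0, 0, 0], [0, 0, 0], [0, 0, 0], [0, 0, 0], [0, 0, 0], [0, 0, 0], [0, 0, 0], [0, 0, 0], [0, 0, 0], [0, 0, 0], [0, 0, 0], [0, 0, 0], [0, 0, 0], [0, 0, 0], [0, 0, 0], [0, 0, 0], [0, 0, 0]]' --jaw '[0.45, 0.45, 0.45, 0.45, 0.45, 0.45, 0.45, 0.45, 0.45, 0.45, 0.45, 0.45, 0.45, 0.45, 0.45, 0.45, 0.45, 0.45]'

```text
time_s: 25.9
tool_pos: [0.437, -0.2451, 0.3961]
tool_rot: [-179.8, 0.1, 93.8]
force: [-1.0, -1.4, 0.5]
grip_width: 0.039
grasp_force: 0.0
```

send_rows --xyz '[[0, 0, 0], [0, 0, 0], [0, 0, 0], [0, 0, 0], [0, 0, 0], [0, 0, 0], [0, 0, 0], [0, 0, 0], [0, 0, 0], [0, 0, 0], [0, 0, 0], [0, 0, 0]]' --rotation '[[0, 0, -0.1316], [0, 0, -0.1316], [0, 0, -0.1316], [0, 0, -0.1316], [0, 0, -0.1316], [0, 0, -0.1316], [0, 0, -0.1316], [0, 0, -0.1316], [0, 0, -0.1316], [0, 0, -0.1316], [0, 0, 0], [0, 0, 0]]' --jaw '[0.45, 0.45, 0.45, 0.45, 0.45, 0.45, 0.45, 0.45, 0.45, 0.45, 0.45, 0.45]'

```text
time_s: 27.1
tool_pos: [0.4401, -0.24, 0.3965]
tool_rot: [180.0, -0.0, 169.6]
force: [-0.5, -0.3, -0.1]
grip_width: 0.0396
grasp_force: 0.0
```

```bash
python3 g.py .4402 -.2403 .071 169.7;  python3 - <<'E'
from fit import *
o=env.get_obs();print(np.round(o['qpos'],1))
t=snap('top');s=snap('scene')
z=np.zeros((480,640),bool);b=(258,220)
h,sa,v=cv2.split(cv2.cvtColor(s['image'],cv2.COLOR_BGR2HSV)); m=(v<95)&(sa>50)
m=blob(crop(m,b,24),b);print(m.sum())
im=cv2.resize(np.hstack([t['image'][160:320,220:420],s['image'][170:330,230:430]]),(800,320),interpolation=cv2.INTER_CUBIC);cv2.imwrite('pics/d1.png',im)
E
```

```text
t 27.1 rotvec [ 0.0003 -0.0005 -0.0017] shift [-1.00e-04 -3.00e-04  1.62e-01] w 0.0396 gp [ 0.4401 -0.24    0.233 ] [180.   -0.  169.6]
[ 97.6   8.3 -76.3 102.6   8.3  75.6  99. ]
569
```

View pics/d1.png

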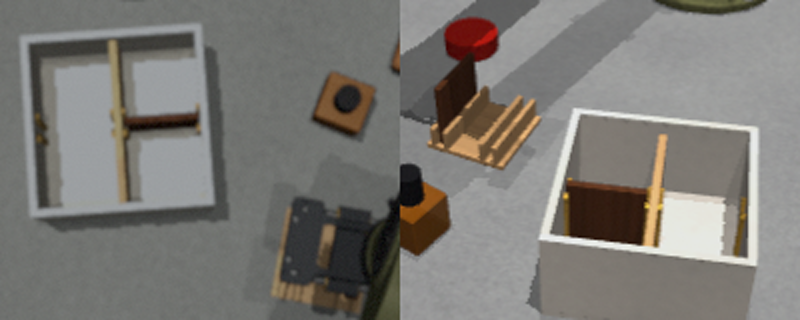

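The first divider sits level in the right slot, top view px (160,120), and the second still stands in the stand. Now I descend and grip it.

send_rows --xyz '[[0, 0, 0.03], [0, 0, 0.035], [0, 0, 0.035], [0, 0, 0.03], [0, 0, 0.02], [0, 0, 0.008], [0, 0, 0.004], [0, 0, 0], [0, 0, 0], [0, 0, 0], [0, 0, 0], [0, 0, 0], [0, 0, 0], [0, 0, 0], [0, 0, 0], [0, 0, 0]]' --rotation '[[0, 0, 0], [0, 0, 0], [0, 0, 0], [0, 0, 0], [0, 0, 0], [0, 0, 0], [0, 0, 0], [0, 0, 0], [0, 0, 0], [0, 0, 0], [0, 0, 0], [0, 0, 0], [0, 0, 0], [0, 0, 0], [0, 0, 0], [0, 0, 0]]' --jaw '[0.45, 0.45, 0.45, 0.45, 0.45, 0.45, 0.45, 0.45, 0.45, 0, 0, 0, 0, 0, 0, 0]'

```text
time_s: 28.8
tool_pos: [0.4398, -0.2405, 0.2346]
tool_rot: [180.0, -0.0, 169.7]
force: [0.7, 0.7, 0.4]
grip_width: 0.008
grasp_force: 20.0
```

```bash
python3 g.py .585 .0627 .235 94.2
```

```text
t 28.8 rotvec [-4.0000e-04 -6.0000e-04  1.3182e+00] shift [ 0.2917  0.167  -0.1639] w 0.008 gp [ 0.4398 -0.2405  0.0711] [180.   -0.  169.7]
```

send_rows --xyz '[[0, 0, -0.02], [0, 0, -0.03], [0, 0, -0.03], [0, 0, -0.01], [0, 0, -0.01], [0, 0, -0.01], [0, 0, -0.01], [0, 0, -0.01], [0, 0, -0.01], [0, 0, -0.01], [0, 0, -0.01], [0, 0, 0], [0, 0, 0], [0, 0, 0], [0, 0, 0]]' --rotation '[[0, 0, 0], [0, 0, 0], [0, 0, 0], [0, 0, 0.1318], [0, 0, 0.1318], [0, 0, 0.1318], [0, 0, 0.1318], [0, 0, 0.1318], [0, 0, 0.1318], [0, 0, 0.1318], [0, 0, 0.1318], [0, 0, 0.1318], [0, 0, 0.1318], [0, 0, 0], [0, 0, 0]]' --jaw '[0, 0, 0, 0, 0, 0, 0, 0, 0, 0, 0, 0, 0, 0, 0]'

```text
time_s: 30.3
tool_pos: [0.4399, -0.2403, 0.3943]
tool_rot: [-180.0, -0.0, 94.4]
force: [-0.4, 0.1, -0.7]
grip_width: 0.0078
grasp_force: 20.0
```

send_rows --xyz '[[0.0243, 0.014, 0], [0.0243, 0.014, 0], [0.0243, 0.014, 0], [0.0243, 0.014, 0], [0.0243, 0.014, 0], [0.0243, 0.0139, 0], [0.0243, 0.0139, 0], [0.0243, 0.0139, 0], [0.0243, 0.0139, 0], [0.0243, 0.0139, 0], [0.0243, 0.0138, 0], [0.0244, 0.0136, 0], [0, 0, 0], [0, 0, 0], [0, 0, 0]]' --rotation '[[0, 0, 0], [0, 0, 0], [0, 0, 0], [0, 0, 0], [0, 0, 0], [0, 0, 0], [0, 0, 0], [0, 0, 0], [0, 0, 0], [0, 0, 0], [0, 0, 0], [0, 0, 0], [0, 0, 0], [0, 0, 0], [0, 0, 0]]' --jaw '[0, 0, 0, 0, 0, 0, 0, 0, 0, 0, 0, 0, 0, 0, 0]'

```text
time_s: 31.8
tool_pos: [0.5848, 0.0613, 0.3942]
tool_rot: [-179.9, 0.0, 94.2]
force: [0.3, -0.0, -1.5]
grip_width: 0.0078
grasp_force: 20.0
```

```bash
python3 g.py .585 .0627 .145 94.2
```

```text
t 31.8 rotvec [-0.0013  0.0007 -0.0004] shift [0.0013 0.0003 0.0857] w 0.0078 gp [0.5848 0.0613 0.2307] [-179.9    0.    94.2]
```

send_rows --xyz '[[0.0005, 0.0002, 0.02], [0, 0, 0.02], [0, 0, 0.012], [0, 0, 0.006], [0, 0, 0.006], [0, 0, 0.006], [0, 0, 0.006], [0, 0, 0.005], [0, 0, 0.005], [0, 0, 0], [0, 0, 0]]' --rotation '[[0, 0, 0], [0, 0, 0], [0, 0, 0], [0, 0, 0], [0, 0, 0], [0, 0, 0], [0, 0, 0], [0, 0, 0], [0, 0, 0], [0, 0, 0], [0, 0, 0]]' --jaw '[0, 0, 0, 0, 0, 0, 0, 0, 0, 0, 0]'

```text
time_s: 32.9
tool_pos: [0.585, 0.0633, 0.3085]
tool_rot: [-180.0, -0.0, 94.2]
force: [0.0, -0.2, 0.5]
grip_width: 0.0077
grasp_force: 20.0
```

send_rows --xyz '[[0, 0, 0.003], [0, 0, 0.003], [0, 0, 0.003], [0, 0, 0.003], [0, 0, 0.003], [0, 0, 0]]' --rotation '[[0, 0, 0], [0, 0, 0], [0, 0, 0], [0, 0, 0], [0, 0, 0], [0, 0, 0]]' --jaw '[0, 0, 0, 0, 0, 0]'

```text
time_s: 33.5
tool_pos: [0.5848, 0.0631, 0.2929]
tool_rot: [-179.9, -0.0, 94.2]
force: [0.3, -0.2, -0.5]
grip_width: 0.0079
grasp_force: 20.0
```

```bash
python3 g.py .585 .0627 .0731 94.2
```

```text
t 33.5 rotvec [-0.0014 -0.0003  0.0003] shift [-0.0005  0.0002  0.0563] w 0.0079 gp [0.5848 0.0631 0.1294] [-179.9   -0.    94.2]
```

In the slot without any force. I'll go on down to home.

send_rows --xyz '[[0, 0, 0.006], [0, 0, 0.006], [0, 0, 0.006], [0, 0, 0.006], [0, 0, 0.006], [0, 0, 0.006], [0, 0, 0.006], [0, 0, 0.005], [0, 0, 0.003], [0, 0, 0.002], [0, 0, 0.002], [0, 0, 0.0015], [0, 0, 0.0012], [0, 0, 0.001], [0, 0, 0], [0, 0, 0]]' --rotation '[[0, 0, 0], [0, 0, 0], [0, 0, 0], [0, 0, 0], [0, 0, 0], [0, 0, 0], [0, 0, 0], [0, 0, 0], [0, 0, 0], [0, 0, 0], [0, 0, 0], [0, 0, 0], [0, 0, 0], [0, 0, 0], [0, 0, 0], [0, 0, 0]]' --jaw '[0, 0, 0, 0, 0, 0, 0, 0, 0, 0, 0, 0, 0, 0, 0, 0]'

```text
time_s: 35.1
tool_pos: [0.585, 0.0633, 0.2366]
tool_rot: [-180.0, 0.0, 94.2]
force: [-4.8, -1.0, 6.5]
grip_width: 0.0078
grasp_force: 20.0
```

```bash
python3 g.py .585 .0627 .0731 94.2
```

```text
t 35.1 rotvec [-0.0007  0.0004  0.0002] shift [-0.0006 -0.      0.    ] w 0.0078 gp [0.585  0.0633 0.0731] [-180.     0.    94.2]
```

Both dividers are home. I'll release, rise, and re-measure the bottles, since one may have been knocked.

send_rows --xyz '[[0, 0, -0.0006], [0, 0, 0], [0, 0, 0], [0, 0, 0], [0, 0, -0.02], [0, 0, -0.04], [0, 0, -0.04], [0, 0, -0.04], [0, 0, -0.02], [0, 0, 0]]' --rotation '[[0, 0, 0], [0, 0, 0], [0, 0, 0], [0, 0, 0], [0, 0, 0], [0, 0, 0], [0, 0, 0], [0, 0, 0], [0, 0, 0], [0, 0, 0]]' --jaw '[0.5, 0.5, 0.5, 0.5, 0.5, 0.5, 0.5, 0.5, 0.5, 0.5]'

```text
time_s: 36.1
tool_pos: [0.5859, 0.0639, 0.3999]
tool_rot: [179.7, -0.0, 94.2]
force: [0.4, -0.1, -1.1]
grip_width: 0.0435
grasp_force: 0.0
```

```bash
cat > bots.py <<'E'
from fit import *
def am(c):
    h,s,v=cv2.split(cv2.cvtColor(c['image'],cv2.COLOR_BGR2HSV)); return (h>=3)&(h<=20)&(s>110)&(v>40)
def cands(c):
    n,l,st,ce=cv2.connectedComponentsWithStats(am(c).astype(np.uint8),connectivity=4)
    return [(tuple(ce[i].round().astype(int).tolist()),int(st[i,4])) for i in range(1,n) if st[i,4]>150]
E
python3 - <<'E'
from bots import *
t=snap('top');s=snap('scene')
for n,c in(('top',t),('scene',s)): print(n,cands(c))
B=[((448,242),(196,246)),((391,211),(236,275)),((162,209),(489,318))]
for a,b in B:
    p=atz(t,[a],.05)[0]; r,f=bottle((t,s),(a,b),[p[0],p[1],0,np.deg2rad(66)])
    print('bot',r[:3].round(4),np.rad2deg(r[3]).round(1)%90,f.round(3),cv2.norm(proj(t,r[:3])[0]-a))
E
python3 g.py .6167 .2773 .2 58.9
```

```text
top [((193, 29), 22316), ((524, 31), 11678), ((435, 169), 1279), ((163, 210), 410), ((391, 212), 462), ((447, 242), 491)]
scene [((449, 61), 977), ((32, 88), 3815), ((605, 137), 1019), ((271, 234), 1355), ((196, 249), 740), ((356, 278), 2513), ((484, 256), 226), ((236, 279), 837), ((170, 303), 1475), ((487, 323), 967), ((102, 456), 5810), ((10, 469), 494)]
bot [ 0.5482 -0.3538 -0.0007] 62.7 0.259 3.119027382176048
bot [ 0.6144 -0.2294 -0.0025] 66.9 0.243 3.500505944056223
bot [6.171e-01 2.778e-01 1.000e-04] 59.5 0.25 5.212573414336977
t 36.2 rotvec [-3.000e-04  4.000e-04  6.162e-01] shift [ 0.1998 -0.0835  0.0326] w 0.0434 gp [0.585  0.0631 0.2326] [-180.     0.    94.2]
```

No bottle has moved. Next is the left bottle, for pocket0.

send_rows --xyz '[[0, 0, 0], [0, 0, 0], [0, 0, 0], [0, 0, 0], [0, 0, 0], [0.025, -0.0105, 0], [0.025, -0.0105, 0], [0.025, -0.0105, 0], [0.025, -0.0105, 0], [0.025, -0.0105, 0], [0.025, -0.0105, 0], [0.025, -0.0104, 0], [0.025, -0.0104, 0], [0, 0, 0.03], [0, 0, 0.03], [0, 0, 0.02], [0, 0, 0], [0, 0, 0]]' --rotation '[[0, 0, 0.1225], [0, 0, 0.1225], [0, 0, 0.1225], [0, 0, 0.1225], [0, 0, 0.12], [0, 0, 0], [0, 0, 0], [0, 0, 0], [0, 0, 0], [0, 0, 0], [0, 0, 0], [0, 0, 0], [0, 0, 0], [0, 0, 0], [0, 0, 0], [0, 0, 0], [0, 0, 0], [0, 0, 0]]' --jaw '[0.5, 0.5, 0.5, 0.5, 0.5, 0.5, 0.5, 0.5, 0.5, 0.5, 0.5, 0.5, 0.5, 0.5, 0.5, 0.5, 0.5, 0.5]' --newtons 25

```text
time_s: 38.0
tool_pos: [0.615, 0.2778, 0.3152]
tool_rot: [-179.9, 0.1, 59.3]
force: [0.8, -0.6, 1.2]
grip_width: 0.0433
grasp_force: 0.0
```

```bash
python3 g.py .617 .2775 .072 59.2
```

```text
t 38.0 rotvec [-0.0022  0.0018  0.0013] shift [0.0008 0.0019 0.0797] w 0.0433 gp [0.615  0.2778 0.1517] [-1.799e+02  1.000e-01  5.930e+01]
```

send_rows --xyz '[[0.0005, 0.001, 0], [0, 0, 0.025], [0, 0, 0.025], [0, 0, 0.015], [0, 0, 0.01], [0, 0, 0.005], [0, 0, 0], [0, 0, 0], [0, 0, 0], [0, 0, 0], [0, 0, 0], [0, 0, 0], [0, 0, 0]]' --rotation '[[0, 0, 0], [0, 0, 0], [0, 0, 0], [0, 0, 0], [0, 0, 0], [0, 0, 0], [0, 0, 0], [0, 0, 0], [0, 0, 0], [0, 0, 0], [0, 0, 0], [0, 0, 0], [0, 0, 0]]' --jaw '[0.5, 0.5, 0.5, 0.5, 0.5, 0.5, 0.5, 0.5, 0, 0, 0, 0, 0]'

```text
time_s: 39.3
tool_pos: [0.6163, 0.2781, 0.2368]
tool_rot: [-180.0, -0.0, 59.3]
force: [-0.8, 0.8, 2.6]
grip_width: 0.0271
grasp_force: 25.0
```

```bash
python3 g.py .6309 .0660 .21 94.2
```

```text
t 39.3 rotvec [-3.000e-04 -4.000e-04 -6.096e-01] shift [-0.2126 -0.001  -0.1367] w 0.0271 gp [0.6163 0.2781 0.0733] [-180.    -0.    59.3]
```

send_rows --xyz '[[0, 0, -0.01], [0, 0, -0.02], [0, 0, -0.025], [0, 0, -0.025], [0, 0, -0.025], [0, 0, -0.02], [0, 0, -0.012], [0, 0, 0], [-0.0212, 0, 0], [-0.0212, 0, 0], [-0.0212, 0, 0], [-0.0212, 0, 0], [-0.0212, 0, 0], [-0.0212, 0, 0], [-0.0212, 0, 0], [-0.0212, 0, 0], [-0.0212, 0, 0], [-0.0212, 0, 0], [0, 0, 0], [0, 0, 0]]' --rotation '[[0, 0, 0], [0, 0, 0], [0, 0, 0], [0, 0, -0.122], [0, 0, -0.122], [0, 0, -0.122], [0, 0, -0.122], [0, 0, -0.122], [0, 0, 0], [0, 0, 0], [0, 0, 0], [0, 0, 0], [0, 0, 0], [0, 0, 0], [0, 0, 0], [0, 0, 0], [0, 0, 0], [0, 0, 0], [0, 0, 0], [0, 0, 0]]' --jaw '[0, 0, 0, 0, 0, 0, 0, 0, 0, 0, 0, 0, 0, 0, 0, 0, 0, 0, 0, 0]'

```text
time_s: 41.3
tool_pos: [0.6319, 0.066, 0.3734]
tool_rot: [-179.9, -0.0, 94.1]
force: [-0.2, 0.3, -1.2]
grip_width: 0.0273
grasp_force: 25.0
```

```bash
python3 g.py .6309 .0660 .0823 94.2
```

```text
t 41.3 rotvec [-0.0009 -0.0006 -0.001 ] shift [ 0.     -0.001   0.1276] w 0.0273 gp [0.6319 0.066  0.2099] [-179.9   -0.    94.1]
```

send_rows --xyz '[[0, -0.001, 0.02], [0, 0, 0.03], [0, 0, 0.025], [0, 0, 0.02], [0, 0, 0.015], [0, 0, 0.008], [0, 0, 0.005], [0, 0, 0.003], [0, 0, 0.0015], [0, 0, 0], [0, 0, 0]]' --rotation '[[0, 0, 0], [0, 0, 0], [0, 0, 0], [0, 0, 0], [0, 0, 0], [0, 0, 0], [0, 0, 0], [0, 0, 0], [0, 0, 0], [0, 0, 0], [0, 0, 0]]' --jaw '[0, 0, 0, 0, 0, 0, 0, 0, 0, 0, 0]'

```text
time_s: 42.4
tool_pos: [0.6311, 0.0664, 0.2464]
tool_rot: [180.0, -0.0, 94.2]
force: [-0.3, -0.6, -2.2]
grip_width: 0.0272
grasp_force: 25.0
```

```bash
python3 g.py .6309 .0660 .0813 94.2
```

```text
t 42.4 rotvec [ 0.0003 -0.0001  0.0001] shift [-0.0004 -0.0002  0.0016] w 0.0272 gp [0.6311 0.0664 0.0829] [180.   -0.   94.2]
```

send_rows --xyz '[[0, 0, 0.0012], [0, 0, 0.0008], [0, 0, 0], [0, 0, 0], [0, 0, 0], [0, 0, -0.01], [0, 0, -0.03], [0, 0, -0.04], [0, 0, -0.04], [0, 0, -0.03], [0, 0, 0], [0, 0, 0]]' --rotation '[[0, 0, 0], [0, 0, 0], [0, 0, 0], [0, 0, 0], [0, 0, 0], [0, 0, 0], [0, 0, 0], [0, 0, 0], [0, 0, 0], [0, 0, 0], [0, 0, 0], [0, 0, 0]]' --jaw '[0, 0, 0, 0.45, 0.45, 0.45, 0.45, 0.45, 0.45, 0.45, 0.45, 0.45]'

```text
time_s: 43.6
tool_pos: [0.631, 0.0666, 0.3947]
tool_rot: [179.9, 0.0, 94.2]
force: [-0.8, -0.3, -0.2]
grip_width: 0.0392
grasp_force: 0.0
```

```bash
python3 - <<'E'
from bots import *
t=snap('top');s=snap('scene')
for n,c in(('top',t),('scene',s)): print(n,cands(c))
for a,b in [((448,242),(196,246)),((391,211),(236,275))]:
    p=atz(t,[a],.05)[0]; r,f=bottle((t,s),(a,b),[p[0],p[1],0,np.deg2rad(66)])
    print('bot',r[:3].round(4),np.rad2deg(r[3]).round(1)%90,f.round(3))
E
python3 g.py .6145 -.2294 .15 66.6
```

```text
top [((193, 29), 22308), ((523, 31), 11753), ((435, 169), 1281), ((391, 212), 460), ((447, 242), 489)]
scene [((450, 60), 873), ((32, 88), 3815), ((605, 137), 1020), ((271, 234), 1365), ((196, 249), 740), ((356, 277), 2325), ((484, 256), 221), ((236, 279), 835), ((170, 303), 1477), ((102, 456), 5813), ((10, 469), 495)]
bot [ 0.5497 -0.3527  0.0018] 60.5 0.26
bot [ 0.6149 -0.2294 -0.0012] 65.2 0.25
t 43.7 rotvec [-0.0022  0.0007  0.4819] shift [-0.2775  0.1025  0.0792] w 0.0391 gp [0.6306 0.066  0.2292] [-179.9    0.    94.2]
```

send_rows --xyz '[[0, 0, 0], [0, 0, 0], [0, 0, 0], [0, 0, 0], [-0.0278, 0.0103, 0], [-0.0278, 0.0103, 0], [-0.0278, 0.0103, 0], [-0.0278, 0.0103, 0], [-0.0278, 0.0103, 0], [-0.0277, 0.0102, 0], [-0.0277, 0.0102, 0], [-0.0277, 0.0102, 0], [-0.0277, 0.0102, 0], [-0.0277, 0.0102, 0], [0, 0, 0.03], [0, 0, 0.03], [0, 0, 0.019], [0, 0, 0], [0, 0, 0]]' --rotation '[[0, 0, 0.1205], [0, 0, 0.1205], [0, 0, 0.1205], [0, 0, 0.1205], [0, 0, 0], [0, 0, 0], [0, 0, 0], [0, 0, 0], [0, 0, 0], [0, 0, 0], [0, 0, 0], [0, 0, 0], [0, 0, 0], [0, 0, 0], [0, 0, 0], [0, 0, 0], [0, 0, 0], [0, 0, 0], [0, 0, 0]]' --jaw '[0.5, 0.5, 0.5, 0.5, 0.5, 0.5, 0.5, 0.5, 0.5, 0.5, 0.5, 0.5, 0.5, 0.5, 0.5, 0.5, 0.5, 0.5, 0.5]'

```text
time_s: 45.6
tool_pos: [0.6145, -0.229, 0.3141]
tool_rot: [-179.9, -0.0, 66.6]
force: [0.6, -0.7, 1.2]
grip_width: 0.0433
grasp_force: 0.0
```

```bash
python3 g.py .6146 -.2294 .072 66.3
```

```text
t 45.6 rotvec [-0.0024 -0.0003  0.0054] shift [-0.0004  0.0002  0.0786] w 0.0433 gp [ 0.6145 -0.229   0.1506] [-179.9   -0.    66.6]
```

send_rows --xyz '[[0, 0, 0.025], [0, 0, 0.025], [0, 0, 0.015], [0, 0, 0.01], [0, 0, 0.004], [0, 0, 0], [0, 0, 0], [0, 0, 0], [0, 0, 0], [0, 0, 0], [0, 0, 0], [0, 0, 0]]' --rotation '[[0, 0, 0], [0, 0, 0], [0, 0, 0], [0, 0, 0], [0, 0, 0], [0, 0, 0], [0, 0, 0], [0, 0, 0], [0, 0, 0], [0, 0, 0], [0, 0, 0], [0, 0, 0]]' --jaw '[0.5, 0.5, 0.5, 0.5, 0.5, 0.5, 0.5, 0, 0, 0, 0, 0]'

```text
time_s: 46.8
tool_pos: [0.6148, -0.229, 0.2362]
tool_rot: [-180.0, 0.0, 66.6]
force: [-0.3, -0.5, 2.6]
grip_width: 0.0272
grasp_force: 25.0
```

```bash
python3 g.py .6376 -.0257 .21 94.5
```

```text
t 46.8 rotvec [-1.00e-04  1.00e-04 -4.87e-01] shift [ 0.2009  0.0386 -0.1373] w 0.0272 gp [ 0.6148 -0.229   0.0727] [-180.     0.    66.6]
```

send_rows --xyz '[[0, 0, -0.01], [0, 0, -0.02], [0, 0, -0.025], [0, 0, -0.025], [0, 0, -0.025], [0, 0, -0.02], [0, 0, -0.012], [0.0201, 0.0039, 0], [0.0201, 0.0039, 0], [0.0201, 0.0039, 0], [0.0201, 0.0039, 0], [0.0201, 0.0039, 0], [0.0201, 0.0039, 0], [0.0201, 0.0038, 0], [0.0201, 0.0038, 0], [0.0201, 0.0038, 0], [0.02, 0.0038, 0], [0, 0, 0], [0, 0, 0]]' --rotation '[[0, 0, 0], [0, 0, 0], [0, 0, 0], [0, 0, -0.1218], [0, 0, -0.1218], [0, 0, -0.1218], [0, 0, -0.1218], [0, 0, 0], [0, 0, 0], [0, 0, 0], [0, 0, 0], [0, 0, 0], [0, 0, 0], [0, 0, 0], [0, 0, 0], [0, 0, 0], [0, 0, 0], [0, 0, 0], [0, 0, 0]]' --jaw '[0, 0, 0, 0, 0, 0, 0, 0, 0, 0, 0, 0, 0, 0, 0, 0, 0, 0, 0]'

```text
time_s: 48.7
tool_pos: [0.6373, -0.0255, 0.373]
tool_rot: [-180.0, 0.0, 94.6]
force: [0.2, -0.2, -2.0]
grip_width: 0.0273
grasp_force: 25.0
```

```bash
python3 g.py .6376 -.0257 .0817 94.5
```

```text
t 48.7 rotvec [-0.0008  0.0005  0.0013] shift [-0.0002  0.0003  0.1278] w 0.0273 gp [ 0.6373 -0.0255  0.2095] [-180.     0.    94.6]
```

send_rows --xyz '[[0, 0, 0.02], [0, 0, 0.03], [0, 0, 0.025], [0, 0, 0.02], [0, 0, 0.015], [0, 0, 0.008], [0, 0, 0.005], [0, 0, 0.003], [0, 0, 0.002], [0, 0, 0.001], [0, 0, 0.0005], [0, 0, 0], [0, 0, 0]]' --rotation '[[0, 0, 0], [0, 0, 0], [0, 0, 0], [0, 0, 0], [0, 0, 0], [0, 0, 0], [0, 0, 0], [0, 0, 0], [0, 0, 0], [0, 0, 0], [0, 0, 0], [0, 0, 0], [0, 0, 0]]' --jaw '[0, 0, 0, 0, 0, 0, 0, 0, 0, 0, 0, 0, 0]'

```text
time_s: 50.0
tool_pos: [0.6376, -0.0256, 0.2442]
tool_rot: [180.0, 0.0, 94.5]
force: [-1.6, -0.0, 4.8]
grip_width: 0.0275
grasp_force: 25.0
```

send_rows --xyz '[[0, 0, 0], [0, 0, 0], [0, 0, -0.01], [0, 0, -0.03], [0, 0, -0.04], [0, 0, -0.04], [0, 0, -0.03], [0, 0, 0], [0, 0, 0]]' --rotation '[[0, 0, 0], [0, 0, 0], [0, 0, 0], [0, 0, 0], [0, 0, 0], [0, 0, 0], [0, 0, 0], [0, 0, 0], [0, 0, 0]]' --jaw '[0.45, 0.45, 0.45, 0.45, 0.45, 0.45, 0.45, 0.45, 0.45]'

```text
time_s: 50.9
tool_pos: [0.6375, -0.0255, 0.3942]
tool_rot: [180.0, 0.0, 94.5]
force: [-0.4, -0.4, -1.1]
grip_width: 0.0392
grasp_force: 0.0
```

```bash
python3 - <<'E'
from bots import *
t=snap('top');s=snap('scene')
for n,c in(('top',t),('scene',s)): print(n,cands(c))
for a,b in [((448,242),(196,246))]:
    p=atz(t,[a],.05)[0]; r,f=bottle((t,s),(a,b),[p[0],p[1],0,np.deg2rad(66)])
    print('bot',r[:3].round(4),np.rad2deg(r[3]).round(1)%90,f.round(3))
E
python3 g.py .549 -.3533 .15 63
```

```text
top [((193, 29), 22307), ((522, 31), 11907), ((435, 169), 1281), ((259, 199), 368), ((447, 242), 482)]
scene [((438, 59), 1916), ((32, 88), 3816), ((605, 137), 1017), ((271, 234), 1372), ((196, 249), 739), ((358, 276), 2185), ((484, 256), 216), ((170, 303), 1478), ((102, 456), 5807), ((10, 469), 494)]
bot [ 0.5482 -0.3541 -0.0017] 64.4 0.262
t 51.0 rotvec [-0.0024  0.0006  0.55  ] shift [-0.3317  0.0701  0.0786] w 0.0389 gp [ 0.6371 -0.026   0.2286] [-179.9   -0.    94.5]
```

send_rows --xyz '[[0, 0, 0], [0, 0, 0], [0, 0, 0], [0, 0, 0], [-0.0277, 0.0058, 0], [-0.0277, 0.0058, 0], [-0.0277, 0.0058, 0], [-0.0277, 0.0058, 0], [-0.0277, 0.0058, 0], [-0.0277, 0.0058, 0], [-0.0277, 0.0058, 0], [-0.0277, 0.0058, 0], [-0.0277, 0.0058, 0], [-0.0277, 0.0058, 0], [-0.0277, 0.0058, 0], [-0.0277, 0.0058, 0], [0, 0, 0.03], [0, 0, 0.03], [0, 0, 0.018], [0, 0, 0]]' --rotation '[[0, 0, 0.1375], [0, 0, 0.1375], [0, 0, 0.1375], [0, 0, 0.1375], [0, 0, 0], [0, 0, 0], [0, 0, 0], [0, 0, 0], [0, 0, 0], [0, 0, 0], [0, 0, 0], [0, 0, 0], [0, 0, 0], [0, 0, 0], [0, 0, 0], [0, 0, 0], [0, 0, 0], [0, 0, 0], [0, 0, 0], [0, 0, 0]]' --jaw '[0.5, 0.5, 0.5, 0.5, 0.5, 0.5, 0.5, 0.5, 0.5, 0.5, 0.5, 0.5, 0.5, 0.5, 0.5, 0.5, 0.5, 0.5, 0.5, 0.5]'

```text
time_s: 53.0
tool_pos: [0.5472, -0.3531, 0.3113]
tool_rot: [-179.6, -0.0, 63.0]
force: [-0.9, 0.6, -0.8]
grip_width: 0.0434
grasp_force: 0.0
```

```bash
python3 g.py .5485 -.3537 .072 63.5
```

```text
t 53.0 rotvec [-0.0076 -0.0009 -0.0082] shift [0.     0.0014 0.0758] w 0.0434 gp [ 0.5472 -0.3531  0.1478] [-179.6   -0.    63. ]
```

send_rows --xyz '[[0, 0, 0.025], [0, 0, 0.025], [0, 0, 0.015], [0, 0, 0.01], [0, 0, 0.004], [0, 0, 0], [0, 0, 0], [0, 0, 0], [0, 0, 0], [0, 0, 0], [0, 0, 0], [0, 0, 0]]' --rotation '[[0, 0, 0], [0, 0, 0], [0, 0, 0], [0, 0, 0], [0, 0, 0], [0, 0, 0], [0, 0, 0], [0, 0, 0], [0, 0, 0], [0, 0, 0], [0, 0, 0], [0, 0, 0]]' --jaw '[0.5, 0.5, 0.5, 0.5, 0.5, 0.5, 0.5, 0, 0, 0, 0, 0]'

```text
time_s: 54.2
tool_pos: [0.5486, -0.3536, 0.2368]
tool_rot: [180.0, 0.0, 63.0]
force: [-0.6, -0.6, 3.2]
grip_width: 0.0276
grasp_force: 25.0
```

```bash
python3 g.py .5459 -.0324 .21 93
```

```text
t 54.2 rotvec [ 0.000e+00  4.000e-04 -5.237e-01] shift [ 0.3209  0.0141 -0.1367] w 0.0276 gp [ 0.5486 -0.3536  0.0733] [180.   0.  63.]
```

send_rows --xyz '[[0, 0, -0.01], [0, 0, -0.025], [0, 0, -0.03], [0, 0, -0.03], [0, 0, -0.025], [0, 0, -0.017], [0.0268, 0.0012, 0], [0.0268, 0.0012, 0], [0.0268, 0.0012, 0], [0.0268, 0.0012, 0], [0.0268, 0.0012, 0], [0.0267, 0.0012, 0], [0.0267, 0.0012, 0], [0.0267, 0.0012, 0], [0.0267, 0.0012, 0], [0.0267, 0.0011, 0], [0.0267, 0.0011, 0], [0.0267, 0.0011, 0], [0, 0, 0], [0, 0, 0]]' --rotation '[[0, 0, 0], [0, 0, 0], [0, 0, -0.131], [0, 0, -0.131], [0, 0, -0.131], [0, 0, -0.131], [0, 0, 0], [0, 0, 0], [0, 0, 0], [0, 0, 0], [0, 0, 0], [0, 0, 0], [0, 0, 0], [0, 0, 0], [0, 0, 0], [0, 0, 0], [0, 0, 0], [0, 0, 0], [0, 0, 0], [0, 0, 0]]' --jaw '[0, 0, 0, 0, 0, 0, 0, 0, 0, 0, 0, 0, 0, 0, 0, 0, 0, 0, 0, 0]'

```text
time_s: 56.2
tool_pos: [0.5454, -0.0316, 0.3735]
tool_rot: [-179.9, 0.1, 93.1]
force: [0.7, -1.0, -1.2]
grip_width: 0.0271
grasp_force: 25.0
```

```bash
python3 g.py .5459 -.0324 .0823 93
```

```text
t 56.2 rotvec [-0.0011  0.0009  0.0024] shift [-0.0009  0.0004  0.1277] w 0.0271 gp [ 0.5454 -0.0316  0.21  ] [-1.799e+02  1.000e-01  9.310e+01]
```

send_rows --xyz '[[0, 0, 0.02], [0, 0, 0.03], [0, 0, 0.025], [0, 0, 0.02], [0, 0, 0.015], [0, 0, 0.008], [0, 0, 0.005], [0, 0, 0.003], [0, 0, 0.002], [0, 0, 0.0008], [0, 0, 0], [0, 0, 0]]' --rotation '[[0, 0, 0], [0, 0, 0], [0, 0, 0], [0, 0, 0], [0, 0, 0], [0, 0, 0], [0, 0, 0], [0, 0, 0], [0, 0, 0], [0, 0, 0], [0, 0, 0], [0, 0, 0]]' --jaw '[0, 0, 0, 0, 0, 0, 0, 0, 0, 0, 0, 0]'

```text
time_s: 57.4
tool_pos: [0.5458, -0.0322, 0.245]
tool_rot: [180.0, 0.0, 93.0]
force: [0.2, -0.7, -2.7]
grip_width: 0.0273
grasp_force: 25.0
```

```bash
python3 g.py .5459 -.0324 .0813 93
```

```text
t 57.4 rotvec [0.     0.     0.0004] shift [-0.0002  0.0001  0.0002] w 0.0273 gp [ 0.5458 -0.0322  0.0815] [180.   0.  93.]
```

send_rows --xyz '[[0, 0, 0.0003], [0, 0, 0], [0, 0, 0], [0, 0, -0.01], [0, 0, -0.03], [0, 0, -0.04], [0, 0, -0.04], [0, 0, -0.03], [0.0265, -0.0083, 0], [0.0265, -0.0083, 0], [0.0265, -0.0083, 0], [0.0265, -0.0083, 0], [0.0265, -0.0083, 0], [0.0265, -0.0083, 0], [0.0264, -0.0083, 0], [0.0264, -0.0084, 0], [0.0264, -0.0084, 0], [0.0264, -0.0084, 0], [0.0264, -0.0084, 0], [0.0265, -0.0084, 0]]' --rotation '[[0, 0, 0], [0, 0, 0], [0, 0, 0], [0, 0, 0], [0, 0, 0], [0, 0, 0], [0, 0, 0], [0, 0, 0], [0, 0, 0], [0, 0, 0], [0, 0, 0], [0, 0, 0], [0, 0, 0], [0, 0, 0], [0, 0, 0], [0, 0, 0], [0, 0, 0], [0, 0, 0], [0, 0, 0], [0, 0, 0]]' --jaw '[0, 0.45, 0.45, 0.45, 0.45, 0.45, 0.45, 0.45, 0.45, 0.45, 0.45, 0.45, 0.45, 0.45, 0.45, 0.45, 0.45, 0.45, 0.45, 0.45]'

```text
time_s: 59.4
tool_pos: [0.4264, 0.2817, 0.3933]
tool_rot: [-179.9, 0.1, 93.2]
force: [1.3, 0.2, 0.2]
grip_width: 0.0393
grasp_force: 0.0
```

send_rows --xyz '[[0, 0, 0], [0, 0, 0], [0, 0, 0], [0, 0, 0], [0, 0, 0], [0, 0, 0], [0, 0, 0], [0, 0, 0], [0, 0, 0], [0, 0, 0], [0, 0, 0], [0, 0, 0], [0, 0, 0], [0, 0, 0]]' --rotation '[[0, 0, 0.129], [0, 0, 0.129], [0, 0, 0.129], [0, 0, 0.129], [0, 0, 0.129], [0, 0, 0.129], [0, 0, 0.129], [0, 0, 0.129], [0, 0, 0.129], [0, 0, 0.128], [0, 0, 0.128], [0, 0, 0.128], [0, 0, 0], [0, 0, 0]]' --jaw '[0.45, 0.45, 0.45, 0.45, 0.45, 0.45, 0.45, 0.45, 0.45, 0.45, 0.45, 0.45, 0.45, 0.45]'

```text
time_s: 60.8
tool_pos: [0.4277, 0.2804, 0.3938]
tool_rot: [180.0, 0.1, 4.8]
force: [-0.1, 0.0, -0.4]
grip_width: 0.0393
grasp_force: 0.0
```

```bash
python3 g.py .4293 .2796 .0413 4.5
python3 - <<'E'
from bots import *
t=snap('top');s=snap('scene')
print(cands(t));im=np.hstack([t['image'][110:320,120:400],s['image'][170:380,270:550]]);cv2.imwrite('pics/b.png',cv2.resize(im,(800,300),interpolation=cv2.INTER_CUBIC))
E
```

```text
t 60.8 rotvec [0.0004 0.0016 0.005 ] shift [0.0016 0.0009 0.189 ] w 0.0393 gp [0.4277 0.2804 0.2303] [1.8e+02 1.0e-01 4.8e+00]
[((193, 29), 22314), ((522, 30), 11982), ((435, 169), 1280), ((262, 197), 474), ((300, 201), 440), ((302, 242), 417)]
```

View pics/b.png

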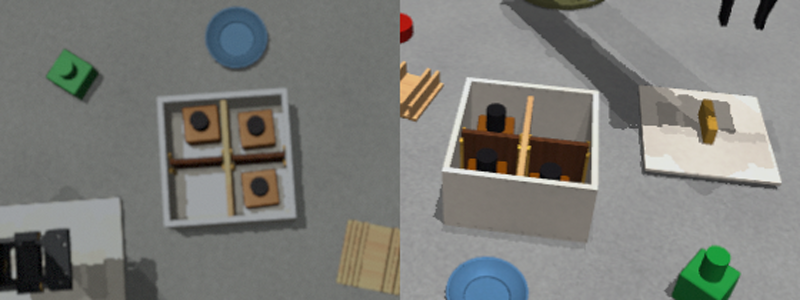

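All three bottles stand upright, one to a pocket, and both dividers are seated. The fourth bottle is absent. Next I grip the lid handle, which I last released at (0.4295, 0.2796).

send_rows --xyz '[[0.0015, 0.0009, 0.03], [0, 0, 0.04], [0, 0, 0.04], [0, 0, 0.035], [0, 0, 0.025], [0, 0, 0.012], [0, 0, 0.006], [0, 0, 0.002], [0, 0, 0], [0, 0, 0], [0, 0, 0], [0, 0, 0], [0, 0, 0], [0, 0, 0], [0, 0, 0]]' --rotation '[[0, 0, 0.005], [0, 0, 0], [0, 0, 0], [0, 0, 0], [0, 0, 0], [0, 0, 0], [0, 0, 0], [0, 0, 0], [0, 0, 0], [0, 0, 0], [0, 0, 0], [0, 0, 0], [0, 0, 0], [0, 0, 0], [0, 0, 0]]' --jaw '[0.45, 0.45, 0.45, 0.45, 0.45, 0.45, 0.45, 0.45, 0.45, 0, 0, 0, 0, 0, 0]' --newtons 40

```text
time_s: 62.4
tool_pos: [0.4306, 0.2789, 0.2048]
tool_rot: [-180.0, -0.0, 4.2]
force: [0.2, -0.0, 3.0]
grip_width: 0.0159
grasp_force: 40.0
```

```bash
python3 g.py .4293 .2796 .25 4.2
```

```text
t 62.4 rotvec [-0.0003 -0.      0.0005] shift [-0.0013 -0.0008 -0.2087] w 0.0159 gp [0.4306 0.2789 0.0413] [-180.    -0.     4.2]
```

send_rows --xyz '[[0, 0, -0.005], [0, 0, -0.015], [0, 0, -0.025], [0, 0, -0.03], [0, 0, -0.03], [0, 0, -0.03], [0, 0, -0.03], [0, 0, -0.02], [0, 0, -0.01], [0, 0, 0], [0, 0, 0]]' --rotation '[[0, 0, 0], [0, 0, 0], [0, 0, 0], [0, 0, 0], [0, 0, 0], [0, 0, 0], [0, 0, 0], [0, 0, 0], [0, 0, 0], [0, 0, 0], [0, 0, 0]]' --jaw '[0, 0, 0, 0, 0, 0, 0, 0, 0, 0, 0]'

```text
time_s: 63.5
tool_pos: [0.4302, 0.2784, 0.3985]
tool_rot: [180.0, 0.1, 4.2]
force: [-0.3, -0.3, -5.2]
grip_width: 0.0161
grasp_force: 40.0
```

```bash
python3 g.py .5889 .0165 .235 4.2
```

```text
t 63.5 rotvec [0.0007 0.002  0.0003] shift [ 0.1391  0.2728 -0.    ] w 0.0161 gp [0.4302 0.2784 0.235 ] [1.8e+02 1.0e-01 4.2e+00]
```

send_rows --xyz '[[0.0116, 0.0227, 0], [0.0116, 0.0227, 0], [0.0116, 0.0227, 0], [0.0116, 0.0227, 0], [0.0116, 0.0227, 0], [0.0116, 0.0227, 0], [0.0116, 0.0227, 0], [0.0116, 0.0227, 0], [0.0116, 0.0228, 0], [0.0116, 0.0228, 0], [0.0116, 0.0228, 0], [0.0115, 0.0228, 0], [0, 0, 0.02], [0, 0, 0.025], [0, 0, 0.02], [0, 0, 0.01], [0, 0, 0], [0, 0, 0]]' --rotation '[[0, 0, 0], [0, 0, 0], [0, 0, 0], [0, 0, 0], [0, 0, 0], [0, 0, 0], [0, 0, 0], [0, 0, 0], [0, 0, 0], [0, 0, 0], [0, 0, 0], [0, 0, 0], [0, 0, 0], [0, 0, 0], [0, 0, 0], [0, 0, 0], [0, 0, 0], [0, 0, 0]]' --jaw '[0, 0, 0, 0, 0, 0, 0, 0, 0, 0, 0, 0, 0, 0, 0, 0, 0, 0]'

```text
time_s: 65.3
tool_pos: [0.5899, 0.0168, 0.325]
tool_rot: [-180.0, -0.0, 4.2]
force: [0.3, -0.5, -4.0]
grip_width: 0.0156
grasp_force: 40.0
```

```bash
python3 g.py .5889 .0165 .1373 4.2
```

```text
t 65.3 rotvec [-0.0005 -0.0004  0.0003] shift [-0.001   0.0002  0.0242] w 0.0156 gp [0.5899 0.0168 0.1615] [-180.    -0.     4.2]
```

Lid about 24 mm above its seat, so I lower it gently.

send_rows --xyz '[[-0.0008, 0, 0.004], [0, 0, 0.004], [0, 0, 0.004], [0, 0, 0.004], [0, 0, 0.003], [0, 0, 0.002], [0, 0, 0.001], [0, 0, 0.001], [0, 0, 0.001], [0, 0, 0.0005], [0, 0, 0], [0, 0, 0]]' --rotation '[[0, 0, 0], [0, 0, 0], [0, 0, 0], [0, 0, 0], [0, 0, 0], [0, 0, 0], [0, 0, 0], [0, 0, 0], [0, 0, 0], [0, 0, 0], [0, 0, 0], [0, 0, 0]]' --jaw '[0, 0, 0, 0, 0, 0, 0, 0, 0, 0, 0, 0]'

```text
time_s: 66.5
tool_pos: [0.5886, 0.017, 0.3008]
tool_rot: [180.0, 0.0, 4.2]
force: [-4.1, -0.7, 5.4]
grip_width: 0.0157
grasp_force: 40.0
```

```bash
python3 g.py .5889 .0165 .1373 4.2;python3 -c "
from h import *
o=env.get_obs();print(np.round(o['force'],1),np.round(o['wrist_torque'],2),o['grasp_force'])"
```

```text
t 66.5 rotvec [0.0003 0.0002 0.0002] shift [ 0.0003  0.0005 -0.    ] w 0.0157 gp [0.5886 0.017  0.1373] [180.    0.    4.2]
[-4.1 -0.7  5.4] [-0.09  0.93 -0.02] 39.995731143280864
```

Contact came exactly at the expected seated height (0.1373). I'll release, back off and check.

send_rows --xyz '[[0, 0, -0.0003], [0, 0, 0], [0, 0, 0], [0, 0, 0], [0, 0, -0.01], [0, 0, -0.03], [0, 0, -0.04], [0, 0, -0.04], [0, 0, -0.03], [-0.02, 0.03, 0], [-0.02, 0.035, 0], [-0.02, 0.035, 0], [-0.02, 0.035, 0], [-0.02, 0.035, 0], [0, 0.035, 0], [0, 0.035, 0], [0, 0, 0], [0, 0, 0]]' --rotation '[[0, 0, 0], [0, 0, 0], [0, 0, 0], [0, 0, 0], [0, 0, 0], [0, 0, 0], [0, 0, 0], [0, 0, 0], [0, 0, 0], [0, 0, 0], [0, 0, 0], [0, 0, 0], [0, 0, 0], [0, 0, 0], [0, 0, 0], [0, 0, 0], [0, 0, 0], [0, 0, 0]]' --jaw '[0.5, 0.5, 0.5, 0.5, 0.5, 0.5, 0.5, 0.5, 0.5, 0.5, 0.5, 0.5, 0.5, 0.5, 0.5, 0.5, 0.5, 0.5]'

```text
time_s: 68.3
tool_pos: [0.5064, -0.2305, 0.4504]
tool_rot: [-179.9, 0.0, 4.1]
force: [0.7, 1.0, -0.3]
grip_width: 0.0431
grasp_force: 0.0
```

Run:
```python
from bots import *
t=snap('top');s=snap('scene')
z=np.zeros((480,640),bool)
h,sa,v=cv2.split(cv2.cvtColor(t['image'],cv2.COLOR_BGR2HSV))
lid=blob(crop((v>128)&(sa<40),(279,219),60),(260,240)); lid=cv2.morphologyEx(lid.astype(np.uint8),cv2.MORPH_CLOSE,np.ones((25,25)))>0
r,f=fit([(t,lid,z)],[box(.196,.196,.0,.008)],[.589,.017,.104,.074],freez=False); print('plate',r.round(4),np.rad2deg(r[3]),f)
im=np.hstack([cv2.resize(t['image'],(400,300)),cv2.resize(s['image'][210:345,280:460],(400,300),interpolation=cv2.INTER_CUBIC)]);cv2.imwrite('pics/end.png',im)
```

```text
plate [0.5886 0.0166 0.104  0.074 ] 4.242285522922537 0.012632585881889535
```

View pics/end.png

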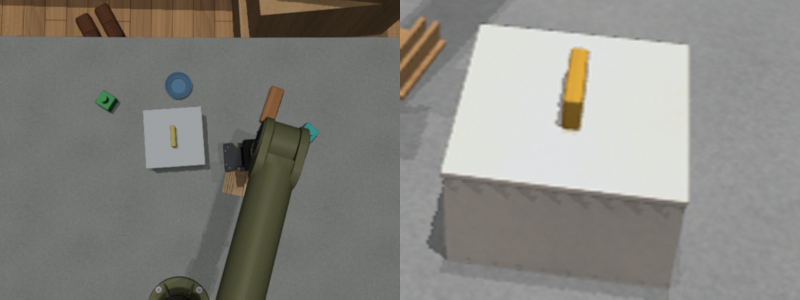

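The lid sits level on the case at (0.5886, 0.0166), yaw 4.2°, matching the case. The dish, the brush and both decoys are where they were. The tin is hidden behind the arm, which never went near it.

```bash
python3 -c "
from cell import env
print(env.sign_off())"
```

```text
the job is handed in; nothing more can be done
None
```

The job is handed in at about 68 s of robot time: both dividers are home, the three amber bottles present stand one to a pocket, and the lid is back level on the rim; the sign-off gave no verdict, and the arm hid the tin in the last picture.

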